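# Wipe the frame offcuts off the sloping work board into the drawer

### The arm

A 7-joint arm with a two-finger parallel gripper is mounted at the origin on the work surface. World frame = base frame: x ahead of the robot, y to its left, z up, the work surface at z = 0. Lengths are in m, angles in degrees, forces in N, time in s.
With the tool pointing down it reaches from about 0.425 to 0.875 m from the base axis. Payload 4.7 kg.
Tool frame: the origin (TCP) lies at the very end of the fingers, on their centre line; the grasp point (between the pads) lies 19 mm behind it; z points along the fingers, y is the line along which they close (so a half turn about z gives the same grasp; the last joint's range is limited). The gripper opens to 87 mm and grips with 3 to 60 N. Pads are 19 mm wide; open, the fingers measure 117 mm over their backs; the gripper's body (75 mm by 190 mm) begins 51 mm behind the grasp point.
Start: joints at [-73.619, 18.392, -4.016, 83.108, 1.295, 78.541, -3.26], TCP at [0.175, 0.626, 0.2] pointing down, gripper open.
Joint ranges: [-163.93, 163.93], [-17.29, 119.83], [-79.2, 71.16], [3.27, 140.29], [-89.18, 269.18], [5.43, 117.66], [-154.24, 154.24]. Speed limits (degrees/s): [147.25, 147.25, 180, 180, 180, 180, 180].

### API

Orientations are given as [roll, pitch, yaw] about the fixed x, y, z axes, in that order (R = Rz(yaw) Ry(pitch) Rx(roll)).
In Python, from cell import get_obs, cams, ticket, finder gives the robot as it stands.
- The arm moves only by the shell command python3 -m creep 'ROWS' [FORCE]. ROWS is text: rows parted by semicolons, each of 5 numbers parted by spaces: the shift along the world's x, y, z in m, then the turn about the world's z in degrees, then the finger opening in m, from 0 to 0.087. A call has 1 to 8 rows; each row shifts and turns the commanded pose from where the row before left it; what a row does not reach is not made up. A row lasts 1/8 s, in which the tool goes at most 62.5 mm and 10.7 degrees, less where a joint would pass 70% of its speed; a pose out of reach is approached as far as the arm can. A call with a gripper value outside its range is refused whole. The fingers move at their own pace and stop on an object; FORCE is the grip in N (left out, the last holds). Time passes only in rows, so rows that do not move let the fingers close. It gives the time, the measured TCP pose, the force, the opening and the grip force at its end, in the units of the state.
- get_obs(): the state, without advancing time (a new reading comes with each control period).
- cams.read_camera(name): name is "scene" or "top" or "wrist"; returns the picture (420x560x3 uint8, red, green, blue); there is no depth.
- cams.calibration(name): a dict with "fx", "fy", "cx", "cy" (pixels), "extrinsics" (4x4, takes a point from world to camera coordinates). Camera axes: x right, y down, z forward; pixel columns grow to the right and rows downward; lengths in m; the calibration is good to about 2 mm. The wrist camera is an equidistant fisheye: a pixel r from the principal point sees the ray r / f radians off the axis. A picture is of the moment at which its call begins: read the wrist's pose just before it. calibration takes no time and is no camera call; for the wrist camera it gives the pose at the moment of the call.
- ticket.sign_off(): hands the job in; it is judged then, once.
Trained networks look in the newest picture that a camera, given by its name, has taken for a name from the list of things; names that differ only in an ending like _2 or _b are one class to them, and where a whole thing is asked for, a point or a joint stands for the part that bears it (a point fixed in the world has none). Each returns a list of dicts, best first, with "p" (0 to 1); they miss things now and then, are a little off and sometimes report something else, mostly with a low value. They report only what shows in the picture. A call takes as long as a camera call.
- finder.masks_of(name, camera): "mask" (420x560 bool, what is visible of it) and "xy" ([column, row] in pixels, amid what is visible of it).
- finder.tip_of(name, camera): "xy" ([column, row] in pixels: a listed point, or the origin of a listed thing).
The state is a dict: "time_s": time; "qpos": joint angles; "joint_velocities": joint speeds; "effort": joint torques, N m; "tool_pos": TCP position; "tool_rot": TCP orientation; "force": force on the tool from outside, world axes, zero at the start; "wrist_torque": the same for the moment, N m; "grip_width": finger opening in m; "grasp_force": force on a finger pad.
Only numpy, scipy, OpenCV 4.12 (cv2) and the standard library are available. Lean on these libraries where they do the work, as an engineer would, in place of code of your own. Each camera call takes 0.05 s, during which the arm holds its last target. There are 200 camera calls.

### The job

The picture-framer has left offcuts of moulding on the sloping board of the work box. Pull the drawer under it well open, wipe every offcut down off the board into the drawer with the red-handled wiping block, its sole kept flat to the slope (do not push the offcuts with the gripper's fingers), then stand the block upright back on the middle of its cork mat and push the drawer fully home. The small picture clamped on the board must not be pressed hard, and the thread cone, the round box and the casket must stay where they stand.

Things in the scene. Friction and masses are not known exactly. Their poses are not given: they have to be found in the camera images.
- board: Fixed pale board sloping 25 degrees down to the robot, top of the work box. Origin: centre of its upper face, 125 mm over the table; x points up the slope, y across, z square out of it. Free face: x from -110 mm (open lower edge, 78 mm over the table) to +102 mm (top ledge, 18 mm high), y from -157 to +157 mm (side rails 14 mm high, 23 mm wide). Box: 200 mm deep, 360 mm wide.
- picture: Small green-framed picture clamped on the board, immovable: 80 mm up the slope x 70 mm wide (74 mm at the wooden hold-down bar at its upper end), 14 mm thick; bar 22 mm, black clamp knob 38 mm above the board. Origin: centre of its underside, on the board; axes as the board's. On each side a lane of at least 110 mm is free up to the rail, below it 125 mm of board.
- drawer (a joint): Drawer under the board, slides out of the box's front towards the robot: 0 = shut, 0.11 m = fully open (stop), may start up to 20 mm ajar; stays where it is left (friction about 1.5 N).
- drawer_handle (a point): Middle of the drawer's brass bar handle, 44 mm above the table and 35 mm in front of the drawer's face. The bar, about 10 mm thick, runs 110 mm along this point's y; x points into the box (the drawer opens along -x). A finger fits between bar and face. The face is 12 mm thick, its top edge 66 mm above the table; shut, its back is in the plane of the board's lower edge.
- drawer_in (a point): Centre of the drawer's inner floor, 15 mm above the table, moving with the drawer; x into the box, y along the width. Inside 175 mm (x) x 318 mm (y), walls 45 mm high above this floor.
- block: Wiping block: wooden base with black rubber sole 30 mm (x) x 100 mm (y) x 22 mm high, and on it a red upright grip rib 20 mm thick (x), 84 mm long (y), from 22 to 62 mm above the sole. About 0.18 kg. Origin: centre of the sole; z up through the rib.
- mat: Fixed cork mat 85 mm (x) x 120 mm (y), 4 mm thick, lying on the table beside the box; the block stands on it. Origin: centre of its underside.
- chip1: Loose offcut of maroon picture-frame moulding with a gold ridge, 28 mm x 24 mm x 14 mm high (lower part 9 mm), 12 g. Origin: centre of its underside, z up (at the start its axes are parallel to the board's; its sides may be turned). Starts lying flat on the board, beside or below the picture, held by friction only.
- chip2: Loose offcut of green picture-frame moulding with a gold ridge, 24 mm x 24 mm x 14 mm high (lower part 9 mm), 12 g. Origin: centre of its underside, z up (at the start its axes are parallel to the board's; its sides may be turned). Starts lying flat on the board, beside or below the picture, held by friction only.
- chip3: Loose offcut of brown picture-frame moulding with a gold ridge, 30 mm x 24 mm x 14 mm high (lower part 9 mm), 12 g. Origin: centre of its underside, z up (at the start its axes are parallel to the board's; its sides may be turned). Starts lying flat on the board, beside or below the picture, held by friction only.
- chip4: Loose offcut of maroon picture-frame moulding with a gold ridge, 26 mm x 24 mm x 14 mm high (lower part 9 mm), 12 g. Origin: centre of its underside, z up (at the start its axes are parallel to the board's; its sides may be turned). Starts lying flat on the board, beside or below the picture, held by friction only.
- chip5: Loose offcut of green picture-frame moulding with a gold ridge, 24 mm x 24 mm x 14 mm high (lower part 9 mm), 12 g. Origin: centre of its underside, z up (at the start its axes are parallel to the board's; its sides may be turned). Starts lying flat on the board, beside or below the picture, held by friction only.
- chip6: Loose offcut of brown picture-frame moulding with a gold ridge, 26 mm x 24 mm x 14 mm high (lower part 9 mm), 12 g. Origin: centre of its underside, z up (at the start its axes are parallel to the board's; its sides may be turned). Starts lying flat on the board, beside or below the picture, held by friction only.
- thread: Bystander: cone of gold thread with a red tip, 68 mm diameter at the foot, 150 mm tall. Origin: centre of its underside.
- trinket: Bystander: round pale green box with lid, 76 mm diameter, 60 mm high. Origin: centre of its underside.
- casket: Bystander: maroon round casket lying on four brass feet, 110 mm long (y), 71 mm across (x), 79 mm high. Origin: centre of its underside, at table height.

How it is judged (in metres and radians):
On the way, in this order (a step that is already met when the one before it is completed fails the run):
1. the drawer is pulled at least 80 mm open (value of joint drawer above 0.08 m), for 0.2 s.
2. the block's sole is flat to the sloping board: within 10 degrees of it and less than 8 mm off it (angle between the z axis of block and the z axis of board, either way round below 0.175 rad and z of block in the frame of board between -0.004 and 0.008 m and x of block in the frame of board between -0.115 and 0.11 m and y of block in the frame of board between -0.16 and 0.16 m), for 0.2 s.
3. all six offcuts lie in the drawer (x of chip1 in the frame of drawer_in between -0.095 and 0.095 m and y of chip1 in the frame of drawer_in between -0.165 and 0.165 m and z of chip1 in the frame of drawer_in between -0.01 and 0.045 m and x of chip2 in the frame of drawer_in between -0.095 and 0.095 m and y of chip2 in the frame of drawer_in between -0.165 and 0.165 m and z of chip2 in the frame of drawer_in between -0.01 and 0.045 m and x of chip3 in the frame of drawer_in between -0.095 and 0.095 m and y of chip3 in the frame of drawer_in between -0.165 and 0.165 m and z of chip3 in the frame of drawer_in between -0.01 and 0.045 m and x of chip4 in the frame of drawer_in between -0.095 and 0.095 m and y of chip4 in the frame of drawer_in between -0.165 and 0.165 m and z of chip4 in the frame of drawer_in between -0.01 and 0.045 m and x of chip5 in the frame of drawer_in between -0.095 and 0.095 m and y of chip5 in the frame of drawer_in between -0.165 and 0.165 m and z of chip5 in the frame of drawer_in between -0.01 and 0.045 m and x of chip6 in the frame of drawer_in between -0.095 and 0.095 m and y of chip6 in the frame of drawer_in between -0.165 and 0.165 m and z of chip6 in the frame of drawer_in between -0.01 and 0.045 m), for 0.2 s.
At the end, for the whole second after the job is handed in: The drawer is shut to within 6 mm with all six offcuts lying inside it, and the block stands upright (within 6 degrees), at rest, with the centre of its sole on the cork mat within 30 mm of the mat's centre (all of step 3 and value of joint drawer below 0.006 m and horizontal distance between block and mat below 0.03 m and angle between block's own z axis and vertical below 0.1 rad and height (world z) of block below 0.009 m and linear speed of block below 0.02 m/s); the robot touches nothing.
It fails at once if a gripper finger pushes an offcut (over 1 N) (contact force between the fingers and chip1 above 1 N or contact force between the fingers and chip2 above 1 N or contact force between the fingers and chip3 above 1 N or contact force between the fingers and chip4 above 1 N or contact force between the fingers and chip5 above 1 N or contact force between the fingers and chip6 above 1 N).
It fails at once if the clamped picture is pressed with more than 15 N (contact force between anything else and picture above 15 N).
It fails at once if the thread cone, round box or casket is shifted more than 20 mm or tipped more than 20 degrees (distance of any of thread, trinket, casket from where it was at the start of the episode above 0.02 m or angle between any of thread, trinket, casket's own z axis and vertical above 0.35 rad).
It also fails if it takes over 72 s, if anything falls off the work surface, if the arm or the gripper's body presses on something with over 40 N, if the wrist force passes 120 N, or if a joint passes its speed limit or range.

## Working session

There is one attempt and no reset: what is moved stays moved. The work goes in short steps, Python scripts to look and compute and a shell command to move; the robot and the scene stay as the last step left them, time stands still between calls to the robot, and variables do not carry over. Pictures are saved under pics/ and viewed, at most 10 in all, crops included, and the job is handed in when it is done.

```bash
mkdir -p pics; ls; python3 - <<'E'
from cell import get_obs,cams,finder
import cv2,numpy as np
o=get_obs();print({k:np.round(v,3).tolist() for k,v in o.items()})
ims=[]
for c in("scene","top"):
    im=cams.read_camera(c);K=cams.calibration(c);E=np.array(K["extrinsics"])
    print(c,K["fx"],K["fy"],K["cx"],K["cy"],np.round(E,4).tolist())
    cv2.imwrite(f"pics/{c}0.png",im[:,:,::-1])
    for n in["board","picture","drawer_handle","drawer_in","block","mat","thread","trinket","casket","chip1","chip2","chip3"]:
        print(n,[(round(d["p"],2),np.round(d["xy"],1).tolist()) for d in finder.tip_of(n,c)])
E
```

```text
pics
{'time_s': 0.0, 'qpos': [-73.62, 18.439, -4.013, 83.174, 1.294, 78.54, -3.262], 'joint_velocities': [-0.016, -0.129, 0.07, -0.037, 0.038, 0.09, 0.041], 'effort': [0.0, -49.128, -0.404, -31.253, -0.064, 0.044, 0.0], 'tool_pos': [0.174, 0.626, 0.199], 'tool_rot': [-179.892, 0.006, 164.426], 'force': [0.308, -0.318, 0.643], 'wrist_torque': [-0.02, -0.001, 0.014], 'grasp_force': 0.0, 'grip_width': 0.087}
scene 453.93564880147704 453.93564880147704 282.8454754652466 203.0453022893243 [[-0.8259, 0.5633, 0.0231, 0.4696], [0.2923, 0.4629, -0.8368, -0.0705], [-0.4821, -0.6844, -0.547, 1.3946], [0.0, 0.0, 0.0, 1.0]]
board [(0.63, [254.4, 216.0])]
picture [(0.85, [233.8, 217.6])]
drawer_handle [(0.71, [302.4, 223.2]), (0.26, [264.8, 227.8])]
drawer_in [(0.28, [207.0, 182.8])]
block [(0.6, [367.9, 351.2]), (0.55, [235.2, 196.3])]
mat [(0.88, [372.3, 347.6])]
thread [(0.86, [206.9, 183.8]), (0.25, [232.9, 219.0])]
trinket [(0.97, [423.2, 305.3])]
casket [(0.92, [256.5, 172.7])]
chip1 [(0.63, [226.3, 201.6]), (0.63, [300.5, 220.3]), (0.57, [237.5, 196.5]), (0.54, [266.0, 231.3]), (0.52, [261.
[... 730 characters left out ...]
7.4, 245.5])]
drawer_in [(0.68, [134.0, 289.0])]
block [(0.67, [126.5, 205.6])]
mat [(0.73, [265.0, 143.5]), (0.72, [131.2, 211.3])]
thread [(0.57, [435.5, 211.8])]
trinket [(0.98, [132.2, 288.2]), (0.69, [433.9, 283.8])]
casket [(0.55, [436.0, 283.9])]
chip1 [(0.7, [308.3, 188.1]), (0.63, [332.2, 184.0]), (0.61, [240.3, 165.6]), (0.54, [300.7, 155.4]), (0.45, [308.1, 206.4]), (0.3, [137.0, 285.6])]
chip2 [(0.7, [308.3, 188.1]), (0.63, [332.2, 184.0]), (0.61, [240.3, 165.6]), (0.54, [300.7, 155.4]), (0.45, [308.1, 206.4]), (0.3, [137.0, 285.6])]
chip3 [(0.7, [308.3, 188.1]), (0.63, [332.2, 184.0]), (0.61, [240.3, 165.6]), (0.54, [300.7, 155.4]), (0.45, [308.1, 206.4]), (0.3, [137.0, 285.6])]
```

View pics/top0.png

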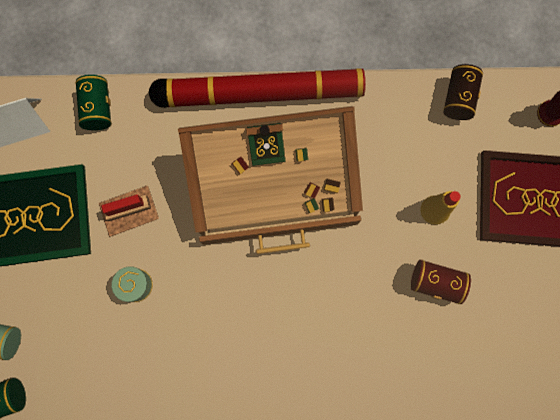

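View pics/scene0.png

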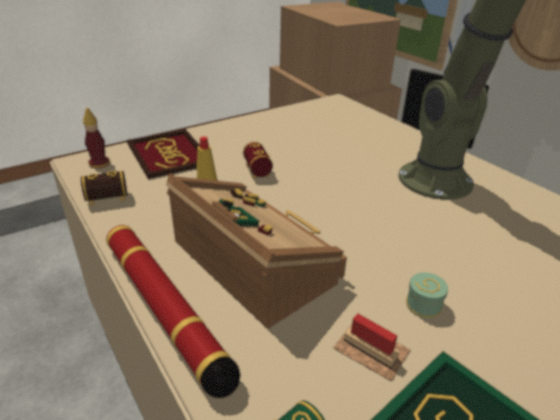

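```bash
python3 - <<'E'
import cv2,numpy as np
im=cv2.imread("pics/top0.png")
a=cv2.resize(im[95:260,170:370],None,fx=4,fy=3.6,interpolation=cv2.INTER_CUBIC)
cv2.imwrite("pics/crop1.png",cv2.resize(im[95:265,85:370],(798,476),interpolation=cv2.INTER_CUBIC)) # 2.8x
E
```

```text
(no output)
```

View pics/crop1.png

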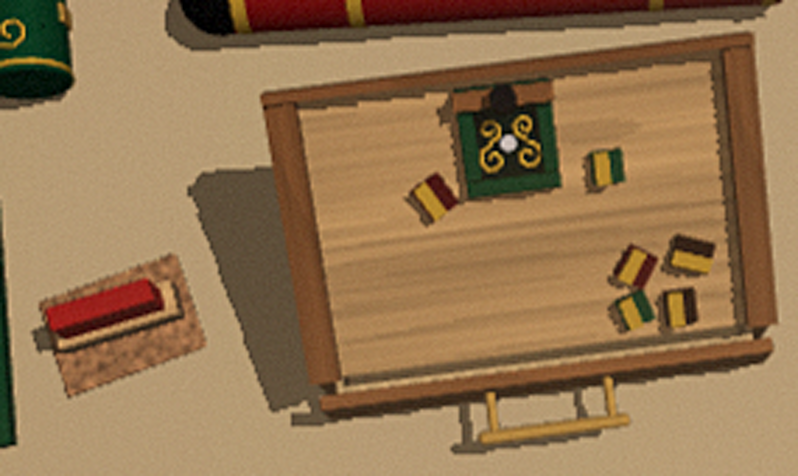

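```bash
cat > h.py <<'E'
import numpy as np,cv2
from cell import cams,get_obs,finder
from scipy.optimize import minimize,least_squares
def proj(P,c):
    K=cams.calibration(c);E=np.array(K["extrinsics"]);q=np.atleast_2d(P)@E[:3,:3].T+E[:3,3]
    return np.c_[K["fx"]*q[:,0]/q[:,2]+K["cx"],K["fy"]*q[:,1]/q[:,2]+K["cy"]]
def ray(uv,c,z):
    K=cams.calibration(c);E=np.array(K["extrinsics"]);R=E[:3,:3];o=-R.T@E[:3,3]
    d=R.T@np.array([(uv[0]-K["cx"])/K["fx"],(uv[1]-K["cy"])/K["fy"],1]);return o+d*(z-o[2])/d[2]
def Rz(a):return np.array([[np.cos(a),-np.sin(a),0],[np.sin(a),np.cos(a),0],[0,0,1]])
B=np.radians(25);Rs=np.array([[np.cos(B),0,-np.sin(B)],[0,1,0],[np.sin(B),0,np.cos(B)]])
def board2w(p,L):  # p=(x,y,yaw) of the board origin
    return (np.atleast_2d(L)@Rs.T+[0,0,.125])@Rz(p[2]).T+[p[0],p[1],0]
def w2board(p,W):
    return ((np.atleast_2d(W)-[p[0],p[1],0])@Rz(p[2])-[0,0,.125])@Rs
def boxhull(p,lo,hi,c):
    C=np.array([[x,y,z] for x in(lo[0],hi[0]) for y in(lo[1],hi[1]) for z in(lo[2],hi[2])])@Rz(p[2]).T+[p[0],p[1],0]
    m=np.zeros((420*8,560*8),np.uint8);cv2.fillConvexPoly(m,cv2.convexHull(np.round(proj(C,c)*8+3.5).astype(np.int32)),1)
    return cv2.resize(m.astype(np.float32),(560,420),interpolation=cv2.INTER_AREA)
E
python3 - <<'E'
from h import *
cr=lambda a:np.array(a)/2.8+[85,95]-.3
uv=cr([(262,95),(752,33),(775,322),(308,385)])
L=np.array([(.11,.18,.018),(.11,-.18,.018),(-.11,-.18,.014),(-.11,.18,.014)])
f=lambda p:(proj(board2w(p,L),"top")-uv).ravel()
r=least_squares(f,[.62,0,.1]);p=r.x;print("board",p,np.degrees(p[2]),np.round(r.fun,1))
h=[ray(q,"top",.044+.003) for q in cr([(482,438),(629,419)])];print("handle",h,np.mean(h,0),np.linalg.norm(h[0]-h[1]))
m=np.mean(h,0);d=Rz(-p[2])@(m-[p[0],p[1],0]);print("handle in box",d)
mt=[ray(q,"top",.004) for q in cr([(175,255),(205,345),(68,397),(40,302)])];print("mat",np.round(mt,4),np.mean(mt,0))
im=cv2.imread("pics/top0.png").astype(int)
red=((im[:,:,2]>90)&(im[:,:,1]<60)&(im[:,:,0]<70)).astype(np.float32);red[:180]=0;red[240:]=0;red[:,:95]=0;red[:,160:]=0
im2=cv2.imread("pics/scene0.png").astype(int)
red2=((im2[:,:,2]>2.2*im2[:,:,1])&(im2[:,:,2]>50)).astype(np.float32);red2[:310]=0;red2[362:]=0;red2[:,:340]=0;red2[:,405:]=0
print(red.sum(),red2.sum())
def rib(q,c):return boxhull(q,(-.01,-.042,.026),(.01,.042,.066),c)
m0=np.mean(mt,0)
for use in((1,0),(0,1),(1,1)):
    g=lambda q:use[0]*((rib(q,"top")-red)**2).sum()+use[1]*((rib(q,"scene")-red2)**2).sum()
    best=min((minimize(g,[m0[0],m0[1],a],method="Nelder-Mead",options=dict(initial_simplex=[[m0[0],m0[1],a],[m0[0]+.015,m0[1],a],[m0[0],m0[1]+.015,a],[m0[0],m0[1],a+.2]])) for a in(.1,.3)),key=lambda r:r.fun)
    print("block",use,best.x,np.degrees(best.x[2]),best.fun)
for q in [(432,198),(605,167),(635,268),(690,255),(634,311),(680,307)]:
    K=p
    # intersect with board plane +10mm
    o=ray(cr(q),"top",.0);t=ray(cr(q),"top",.3);a,b=w2board(p,o)[0],w2board(p,t)[0];s=(.012-a[2])/(b[2]-a[2]);print("chip",np.round(a+s*(b-a),3))
print("picture",[np.round(w2board(p,ray(cr(q),"top",.13)),3)[0] for q in[(470,195),(560,185)]])
for n,c,uvn,z in[("thread","scene",(206.9,183.8),0),("thread","top",(435.5,211.8),0),("casket","top",(436,283.9),0),("trinket","top",(132.2,288.2),0),("trinket","scene",(423.2,305.3),0),("casket","scene",(256.5,172.7),0)]:print(n,c,np.round(ray(uvn,c,z),3))
E
```

```text
board [0.66928758 0.02518216 0.11250978] 6.446335393131583 [-1.3 -0.1  0.4 -0.1  0.8  0.4  0.2 -0.3]
handle [array([0.50583638, 0.06322015, 0.047     ]), array([ 0.51863696, -0.05231235,  0.047     ])] [0.51223667 0.0054539  0.047     ] 0.11623946784557143
handle in box [-0.15827289 -0.00197102  0.047     ]
mat [[0.6683 0.3192 0.004 ]
 [0.5918 0.2924 0.004 ]
 [0.5508 0.4031 0.004 ]
 [0.6305 0.4295 0.004 ]] [0.61034218 0.36103938 0.004     ]
343.0 861.0
block (1, 0) [0.61532728 0.36335834 0.28000179] 16.042920734215347 200.29296875
block (0, 1) [0.61625873 0.35678637 0.13508635] 7.7398777451195935 228.06591796875
block (1, 1) [0.61582833 0.36190475 0.18182067] 10.417556798781833 450.9892578125
chip [0.019 0.067 0.012]
chip [ 0.026 -0.063  0.012]
chip [-0.053 -0.077  0.012]
chip [-0.049 -0.119  0.012]
chip [-0.086 -0.072  0.012]
chip [-0.088 -0.107  0.012]
picture [array([ 0.015,  0.04 , -0.002]), array([ 0.014, -0.028, -0.001])]
thread scene [ 0.602 -0.351  0.   ]
thread top [ 0.595 -0.348  0.   ]
casket top [ 0.429 -0.338  0.   ]
trinket top [0.433 0.347 0.   ]
trinket scene [ 0.442  0.336 -0.   ]
casket scene [ 0.442 -0.33   0.   ]
```

```bash
python3 -m creep '.03 -.0515 0 3 0;.03 -.0515 0 3 0;.03 -.0515 0 3 0;.03 -.0515 0 3 0;.03 -.0515 0 3 0;.03 -.0515 0 3 0;.03 -.0515 0 2 0;.03 -.0515 0 2 0' 30; python3 -m creep '.03 -.0515 0 0 0;.03 -.0515 0 0 0;.03 -.0515 0 0 0;.028 -.0515 0 0 0;0 0 0 0 0;0 0 0 0 0'
```

```text
time_s: 2.3
tool_pos: [0.4154, 0.2125, 0.2006]
tool_rot: [179.9, 0.1, -173.5]
force: [0.9, 0.6, -0.0]
grip_width: 0.0148
grasp_force: 0.0
time_s: 3.05
tool_pos: [0.5323, 0.0087, 0.2]
tool_rot: [180.0, -0.0, -173.6]
force: [0.9, 1.3, 0.2]
grip_width: 0.0003
grasp_force: 0.0
```

```bash
python3 -m creep '0 0 -.05 0 0;0 0 -.05 0 0;0 0 -.03 0 0;0 0 -.02 0 0;0 0 -.016 0 0;0 0 0 0 0'; python3 -m creep '-.015 -.0017 0 0 0;-.015 -.0017 0 0 0;-.015 -.0017 0 0 0;-.015 -.0017 0 0 0;-.015 -.0017 0 0 0;-.015 -.0017 0 0 0;-.011 -.0012 0 0 0;0 0 0 0 0'
```

```text
time_s: 3.8
tool_pos: [0.5314, 0.0093, 0.0333]
tool_rot: [180.0, -0.1, -173.5]
force: [0.1, 0.1, 0.3]
grip_width: 0.0001
grasp_force: 0.0
time_s: 4.8
tool_pos: [0.4309, -0.0032, 0.0342]
tool_rot: [180.0, 0.0, -173.6]
force: [-0.4, 0.7, -0.3]
grip_width: 0.0005
grasp_force: 0.0
```

```bash
python3 -m creep '.008 0 0 0 0;0 0 .06 0 0;0 0 .06 0 .087;0 0 .05 0 .087;.025 .052 0 2 .087;.025 .052 0 2 .087;.025 .052 0 2 .087;.025 .052 0 2 .087'; python3 -m creep '.025 .052 0 1 .087;.025 .052 0 0 .087;.025 .052 0 0 .087;0 0 0 0 .087;0 0 0 0 .087'
python3 - <<'E'
from h import *
o=get_obs();K=cams.calibration("wrist");print(o["tool_pos"],o["tool_rot"],o["grip_width"],K["fx"],K["cx"],K["cy"],np.round(K["extrinsics"],4).tolist())
im=cams.read_camera("wrist");cv2.imwrite("pics/w1.png",im[:,:,::-1])
im=cams.read_camera("top");cv2.imwrite("pics/top1.png",im[:,:,::-1])
for d in finder.tip_of("drawer_handle","top"):
    P=ray(d["xy"],"top",.044);print(d["p"],P,Rz(-.1125)@(P-[.6693,.0252,0]))
E
```

```text
time_s: 5.8
tool_pos: [0.5413, 0.2071, 0.204]
tool_rot: [-180.0, 0.1, -165.5]
force: [0.2, 1.0, 0.1]
grip_width: 0.0526
grasp_force: 0.0
time_s: 6.42
tool_pos: [0.615, 0.3605, 0.2029]
tool_rot: [-179.9, -0.1, -164.6]
force: [0.2, -1.1, 0.2]
grip_width: 0.0867
grasp_force: 0.0
[0.6150479  0.36047706 0.20287364] [-1.79904336e+02 -6.19059295e-02 -1.64562432e+02] 0.08673337238879429 325.19226210127806 272.68875230143163 205.20581287782213 [[-0.2676, 0.9635, -0.0027, -0.1814], [0.9239, 0.2573, 0.2832, -0.6966], [0.2736, 0.0733, -0.9591, 0.1998], [0.0, 0.0, 0.0, 1.0]]
0.62 [0.5091493  0.00645872 0.044     ] [-0.16124227 -0.00064383  0.044     ]
0.34 [0.74888033 0.04445933 0.044     ] [0.08123938 0.01020367 0.044     ]
0.23 [ 0.73058834 -0.04460164  0.044     ] [ 0.05306478 -0.0762408   0.044     ]
```

View pics/w1.png

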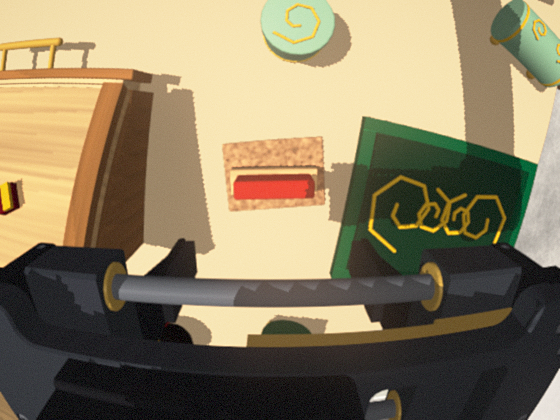

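View pics/top1.png

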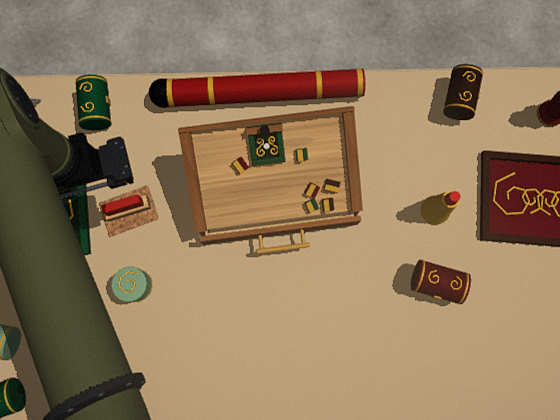

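```bash
cat >> h.py <<'E'
def wproj(P):
    K=cams.calibration("wrist");E=np.array(K["extrinsics"]);q=np.atleast_2d(P)@E[:3,:3].T+E[:3,3]
    r=np.linalg.norm(q[:,:2],axis=1);t=np.arctan2(r,q[:,2])/r
    return np.c_[K["fx"]*t*q[:,0]+K["cx"],K["fy"]*t*q[:,1]+K["cy"]]
def wray(uv,z):
    K=cams.calibration("wrist");E=np.array(K["extrinsics"]);R=E[:3,:3];o=-R.T@E[:3,3]
    v=np.array([(uv[0]-K["cx"])/K["fx"],(uv[1]-K["cy"])/K["fy"]]);t=np.linalg.norm(v)
    d=R.T@np.r_[v/t*np.sin(t),np.cos(t)];return o+d*(z-o[2])/d[2]
E
python3 - <<'E'
from h import *
o=get_obs();t=np.array(o["tool_pos"]);y=np.radians(o["tool_rot"][2]);d=np.array([np.cos(y-np.pi/2),np.sin(y-np.pi/2),0])
for s in(-.0435,0,.0435):
  for dz in (0,.07): print(s,dz,proj(t+d*s+[0,0,dz],"top")[0],wproj(t+d*s+[0,0,dz])[0])
print("trinket w",wray((297,25),.06),"mat corners",[np.round(wray(q,.004),3) for q in[(225,144),(322,137),(325,205),(230,211)]])
print("rib top",[np.round(wray(q,.066),3) for q in[(232,176),(315,176),(315,196),(234,198)]])
print("handle end",wray((60,41),.047),"cam",-np.array(cams.calibration("wrist")["extrinsics"])[:3,:3].T@np.array(cams.calibration("wrist")["extrinsics"])[:3,3])
E
```

```text
-0.0435 0 [121.1862608  182.36412617] [204.61934931 239.96208641]
-0.0435 0.07 [109.47766669 173.07729301] [174.41086923 301.23831162]
0 0 [ 99.29373015 188.52057685] [274.09818628 240.59705466]
0 0.07 [ 85.99931383 179.650061  ] [274.56836645 304.3944196 ]
0.0435 0 [ 77.30468944 194.70416735] [343.46676771 240.15585222]
0.0435 0.07 [ 62.41007578 186.25387131] [374.40688052 301.37212106]
trinket w [0.44713879 0.33706655 0.06      ] mat corners [array([0.593, 0.293, 0.004]), array([0.554, 0.402, 0.004]), array([0.634, 0.431, 0.004]), array([0.673, 0.318, 0.004])]
rib top [array([0.614, 0.315, 0.066]), array([0.592, 0.396, 0.066]), array([0.612, 0.403, 0.066]), array([0.636, 0.322, 0.066])]
handle end [0.50740432 0.06165578 0.047     ] cam [0.54021715 0.33782212 0.39027857]
```

```bash
python3 - <<'E'
import cv2,numpy as np
a=cv2.imread("pics/top0.png").astype(int);b=cv2.imread("pics/top1.png").astype(int)
d=np.abs(a-b).sum(2)[205:265,190:370];print(d.mean(),(d>60).sum(),np.argwhere(d>60)[:20].tolist())
g=lambda i:(((i[:,:,2]-i[:,:,0])>75)&(i[:,:,2]>130))[225:262,240:325]
for i in(a,b):
    m=g(i);print(m.sum(),np.argwhere(m).mean(0)+[225,240])
E
```

```text
14.316018518518518 0 []
595 [236.91092437 278.4       ]
678 [236.38348083 276.32300885]
```

```bash
python3 -m creep '-.0118 -.0504 0 -3 0;-.0118 -.0504 0 -3 0;-.0118 -.0504 0 -3 0;-.0118 -.0504 0 0 0;-.0118 -.0504 0 0 0;-.0118 -.0504 0 0 0;-.0118 -.0504 0 0 0;0 0 -.05 0 0';python3 -m creep '0 0 -.05 0 0;0 0 -.05 0 0;0 0 -.02 0 0;0 0 -.012 0 0;0 0 0 0 0'
python3 - <<'E'
from h import *
im=cams.read_camera("wrist");cv2.imwrite("pics/w2.png",im[:,:,::-1]);print(get_obs()["tool_pos"],wproj([[.5126,.006,.044],get_obs()["tool_pos"]]))
E
```

```text
time_s: 7.58
tool_pos: [0.5345, 0.0018, 0.1587]
tool_rot: [179.9, 0.7, -174.1]
force: [0.6, 1.5, -1.4]
grip_width: 0.0148
grasp_force: 0.0
time_s: 8.2
tool_pos: [0.5317, 0.0076, 0.0224]
tool_rot: [180.0, 0.0, -173.6]
force: [-0.5, 0.1, -0.3]
grip_width: 0.0007
grasp_force: 0.0
[0.53246969 0.0077303  0.02314072] [[275.16516862 221.10134421]
 [274.0126372  240.31454275]]
```

View pics/w2.png

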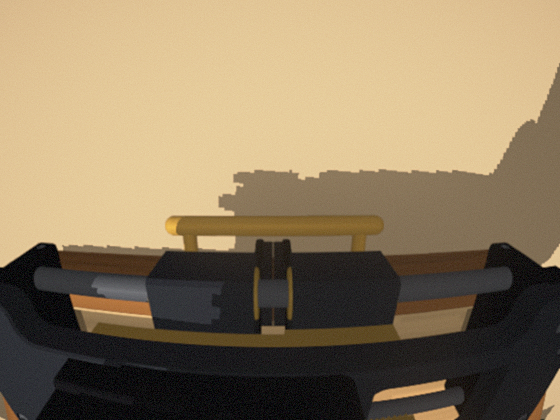

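```bash
python3 -m creep '-.01 -.0011 0 0 0;-.01 -.0011 0 0 0;-.01 -.0011 0 0 0;0 0 0 0 0'
python3 - <<'E'
from h import *
im=cams.read_camera("wrist");cv2.imwrite("pics/w3.png",im[:,:,::-1]);o=get_obs();print(o["tool_pos"],o["force"])
E
```

```text
time_s: 8.75
tool_pos: [0.5004, 0.0047, 0.0222]
tool_rot: [179.9, -0.1, -173.6]
force: [-0.4, 0.8, 0.4]
grip_width: 0.0004
grasp_force: 0.0
[0.50075599 0.00482937 0.02202297] [-0.02054363  0.43442555 -0.91185049]
```

View pics/w3.png

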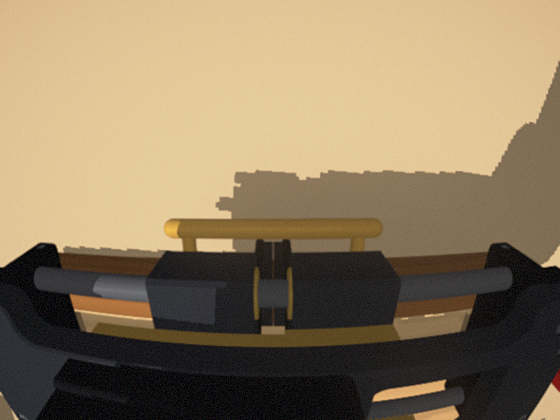

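```bash
python3 -m creep '-.012 -.0013 0 0 0;-.012 -.0013 0 0 0;-.012 -.0013 0 0 0;-.012 -.0013 0 0 0;-.012 -.0013 0 0 0;-.008 -.0009 0 0 0;0 0 0 0 0;0 0 0 0 0'
python3 - <<'E'
from h import *
a=cams.read_camera("wrist");b=cv2.imread("pics/w3.png")[:,:,::-1].astype(int);print(np.abs(a-b)[215:240,165:385].mean());o=get_obs();print(o["tool_pos"],o["force"])
im=cams.read_camera("scene");cv2.imwrite("pics/s2.png",im[:,:,::-1])
for d in finder.tip_of("drawer_handle","scene"):
    P=ray(d["xy"],"scene",.044);print(d["p"],P,Rz(-.1125)@(P-[.6693,.0252,0]))
E
```

```text
time_s: 9.8
tool_pos: [0.4336, -0.0028, 0.022]
tool_rot: [-180.0, -0.0, -173.6]
force: [-1.0, -0.1, -0.3]
grip_width: 0.0006
grasp_force: 0.0
13.475151515151515
[ 0.43374435 -0.00284826  0.02201854] [ 0.07957489 -0.03023475 -0.11701071]
0.66 [ 0.40695633 -0.01850774  0.044     ] [-0.26559203 -0.01397999  0.044     ]
```

```bash
python3 -m creep '.006 .0007 0 0 0;0 0 0 0 0;0 0 .06 0 0;0 0 .06 0 0;0 0 .06 0 0;.025 .0518 0 3 .087;.025 .0518 0 3 .087;.025 .0518 0 3 .087'; python3 -m creep '.025 .0518 0 0 .087;.025 .0518 0 0 .087;.025 .0518 0 0 .087;.0244 .0518 0 0 .087;0 0 -.05 0 .087;0 0 -.045 0 .087;0 0 0 0 .087;0 0 0 0 .087'
cat > blk.py <<'E'
from h import *
def red(c):
    a=cams.read_camera(c).astype(int);return (a[:,:,0]>2.5*a[:,:,1])&(a[:,:,0]>2.5*a[:,:,2])&(a[:,:,0]>90)
o=get_obs();t=np.array(o["tool_pos"]);yaw=o["tool_rot"][2];print(t,yaw,o["grip_width"])
m=red("wrist");n,l,s,_=cv2.connectedComponentsWithStats(m.astype(np.uint8));
tp=wproj(t)[0];k=max(range(1,n),key=lambda i:s[i][4]*(abs(s[i][0]+s[i][2]/2-tp[0])<80));m=l==k;print("px",s[k],tp)
# minAreaRect corners -> table coordinates at rib top
c,w,a=cv2.minAreaRect(np.argwhere(m)[:,::-1].astype(np.float32));b=cv2.boxPoints((c,w,a));W=np.array([wray(q,.066) for q in b])
print("rect",c,w,a);print(np.round(W,4),W.mean(0))
e=[(W[i],W[(i+1)%4]) for i in range(4)]
for p,q in e:
    d=q-p;L=np.linalg.norm(d)
    if L>.05:print("len",L,"yaw",(np.degrees(np.arctan2(d[1],d[0]))-90+90)%180-90)
T=Rz(np.radians(yaw));print("block centre in tool axes(x,along y)",(W.mean(0)-t)@T)
E
python3 blk.py
python3 - <<'E'
from h import *
im=cams.read_camera("top");cv2.imwrite("pics/top2.png",im[:,:,::-1])
for d in finder.tip_of("drawer_handle","top")[:1]:
    P=ray(d["xy"],"top",.044);print(d["p"],P,Rz(-.1125)@(P-[.6693,.0252,0]))
im=cams.read_camera("wrist");cv2.imwrite("pics/w4.png",im[:,:,::-1])
E
```

```text
time_s: 10.95
tool_pos: [0.5159, 0.1551, 0.2026]
tool_rot: [180.0, 0.1, -164.5]
force: [0.6, -0.2, 0.5]
grip_width: 0.023
grasp_force: 0.0
time_s: 11.95
tool_pos: [0.6154, 0.361, 0.1091]
tool_rot: [180.0, 0.1, -164.6]
force: [-0.1, 0.4, 1.1]
grip_width: 0.0866
grasp_force: 0.0
[0.6153616  0.36096121 0.1090572 ] -164.57976775598192 0.08659100504397603
px [ 218  195  110   36 2085] [273.95242279 239.04669844]
rect (272.5561218261719, 212.60519409179688) (33.521419525146484, 109.14786529541016) 88.47246551513672
[[0.612  0.317  0.066 ]
 [0.5884 0.3939 0.066 ]
 [0.6132 0.4029 0.066 ]
 [0.6377 0.3234 0.066 ]] [0.61279024 0.35928835 0.066     ]
len 0.08041780509685591 yaw 17.07146789273547
len 0.08312867133401497 yaw 17.124892159770383
block centre in tool axes(x,along y) [ 0.00292361  0.00092893 -0.0430572 ]
0.69 [ 0.41164156 -0.00351963  0.044     ] [-0.25925382  0.00038739  0.044     ]
```

View pics/w4.png

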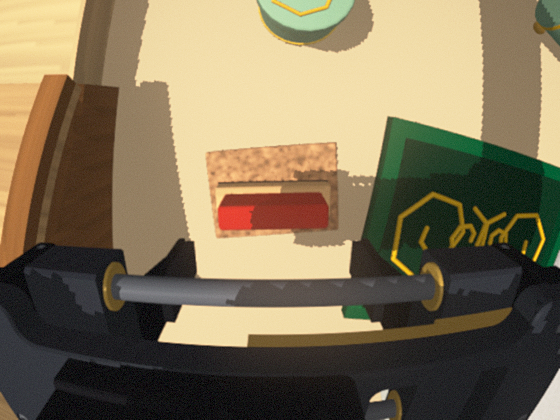

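```bash
python3 -m creep '.0006 -.001 -.015 1.5 .087;0 0 -.014 0 .087;0 0 0 0 .087;0 0 0 0 .087';python3 blk.py
```

```text
time_s: 12.65
tool_pos: [0.6148, 0.3595, 0.0779]
tool_rot: [-180.0, -0.0, -163.1]
force: [-0.4, -0.3, 0.3]
grip_width: 0.087
grasp_force: 0.0
[0.61484784 0.35951023 0.07787044] -163.0725696001707 0.0870143021447987
px [ 213  207  125   41 3976] [274.03471815 239.85348645]
rect (275.0, 227.0) (40.0, 124.0) 90.0
[[0.6095 0.3169 0.066 ]
 [0.5861 0.3931 0.066 ]
 [0.6125 0.4031 0.066 ]
 [0.6368 0.3234 0.066 ]] [0.61122678 0.35914239 0.066     ]
len 0.07976325934453625 yaw 17.02016137197174
len 0.08331552289970122 yaw 16.990511560972323
block centre in tool axes(x,along y) [ 0.00357128 -0.0007024  -0.01187044]
```

```bash
python3 -m creep '.0002 .0006 -.008 0 .087;0 0 -.008 0 .087;0 0 -.004 0 .087;0 0 0 0 .087'
```

```text
time_s: 13.2
tool_pos: [0.6147, 0.3599, 0.0575]
tool_rot: [-180.0, -0.1, -163.1]
force: [-0.1, 0.2, 0.1]
grip_width: 0.0871
grasp_force: 0.0
```

```bash
python3 -m creep '0 0 -.006 0 .087;0 0 -.006 0 .087;0 0 0 0 .087';python3 -m creep '0 0 -.006 0 .087;0 0 -.006 0 .087;0 0 0 0 .087'
```

```text
time_s: 13.58
tool_pos: [0.6146, 0.3599, 0.0453]
tool_rot: [-180.0, -0.1, -163.1]
force: [0.7, -0.1, 0.1]
grip_width: 0.0871
grasp_force: 0.0
time_s: 13.95
tool_pos: [0.6146, 0.3599, 0.0333]
tool_rot: [-180.0, -0.1, -163.1]
force: [0.4, -0.1, 0.1]
grip_width: 0.087
grasp_force: 0.0
```

```bash
python3 -m creep '0 0 0 0 .08;0 0 0 0 .078;0 0 0 0 .078' 8;python3 -m creep '0 0 .02 0 .078;0 0 .03 0 .078;0 0 .03 0 .078;0 0 0 0 .078'; python3 blk.py
```

```text
time_s: 14.32
tool_pos: [0.615, 0.3601, 0.0341]
tool_rot: [-180.0, -0.0, -163.1]
force: [0.2, 1.0, -1.9]
grip_width: 0.084
grasp_force: 8.0
time_s: 14.82
tool_pos: [0.6176, 0.3612, 0.1189]
tool_rot: [179.9, 0.4, -163.1]
force: [0.8, -0.4, -2.4]
grip_width: 0.084
grasp_force: 8.0
[0.61764409 0.36121464 0.1189184 ] -163.0840543228793 0.08402040503895028
px [ 195  226  157   53 7624] [274.43738129 244.59930853]
rect (273.0, 252.0) (52.0, 156.0) 90.0
[[0.6433 0.304  0.066 ]
 [0.6074 0.4215 0.066 ]
 [0.6511 0.4394 0.066 ]
 [0.6895 0.3136 0.066 ]] [0.6478483  0.36961326 0.066     ]
len 0.122829786177288 yaw 16.994544597967277
len 0.13153483843884262 yaw 16.986464399688003
block centre in tool axes(x,along y) [-0.03134109  0.00075323 -0.0529184 ]
```

```bash
cat > tgt.py <<'E'
from h import *
p=(.6693,.0252,.1125)
def tcp(bx,by,h=.049): return board2w(p,[bx,by,h])[0]-[0,0,.019]
if __name__=="__main__":
    t=np.array(get_obs()["tool_pos"]);print("now",t)
    for q in[(.075,-.097),(-.12,-.097),(.085,.097),(.075,.097),(-.12,.097),(-.12,.0),(0,0)]:print(q,np.round(tcp(*q),4))
    print(Rs[:,0]@Rz(p[2]).T)
    print("upright landing tcp", )
E
python3 tgt.py
```

```text
now [0.61620428 0.36058646 0.11627997]
(0.075, -0.097) [ 0.7272 -0.0659  0.1821]
(-0.12, -0.097) [ 0.5515 -0.0857  0.0997]
(0.085, 0.097) [0.7144 0.1279 0.1863]
(0.075, 0.097) [0.7054 0.1269 0.1821]
(-0.12, 0.097) [0.5298 0.1071 0.0997]
(-0.12, 0.0) [0.5407 0.0107 0.0997]
(0, 0) [0.6487 0.0229 0.1504]
[0.9005786  0.10174469 0.42261826]
upright landing tcp
```

```bash
python3 -m creep '0 0 .058 0 .078;0 0 .058 0 .078;0 0 .056 0 .078;0 -.02 0 0 .078;.0139 -.0508 0 -2 .078;.0139 -.0508 0 -2 .078;.0139 -.0508 0 -2 .078;.0139 -.0508 0 -2 .078';python3 -m creep '.0139 -.0508 0 -2.5 .078;.0139 -.0508 0 0 .078;.0139 -.0508 0 0 .078;.0139 -.0508 0 0 .078;0 0 -.04 0 .078;0 0 -.035 0 .078;0 0 0 0 .078;0 0 0 0 .078'
```

```text
time_s: 15.88
tool_pos: [0.6698, 0.1344, 0.2832]
tool_rot: [-180.0, -0.2, -171.2]
force: [-0.3, -0.4, -2.2]
grip_width: 0.0839
grasp_force: 8.0
time_s: 16.88
tool_pos: [0.7263, -0.0665, 0.2114]
tool_rot: [-180.0, -0.0, -173.6]
force: [0.8, -0.3, -0.2]
grip_width: 0.0838
grasp_force: 8.0
```

```bash
python3 -m creep '0 0 -.012 0 .078;0 0 -.010 0 .078;0 0 0 0 .078';python3 -m creep '0 0 -.004 0 .078;0 0 0 0 .078';python3 -m creep '0 0 -.004 0 .078;0 0 0 0 .078'
```

```text
time_s: 17.25
tool_pos: [0.7256, -0.066, 0.1879]
tool_rot: [180.0, -0.1, -173.6]
force: [-0.7, 0.2, -2.0]
grip_width: 0.0841
grasp_force: 8.0
time_s: 17.5
tool_pos: [0.7263, -0.0662, 0.185]
tool_rot: [180.0, -0.0, -173.6]
force: [-0.3, -0.1, -2.1]
grip_width: 0.0839
grasp_force: 8.0
time_s: 17.75
tool_pos: [0.7267, -0.0665, 0.1832]
tool_rot: [-180.0, 0.1, -173.6]
force: [-2.3, -0.4, 4.7]
grip_width: 0.0841
grasp_force: 8.0
```

```bash
python3 -m creep '0 0 -.002 0 .078;0 0 0 0 .078';python3 -m creep '0 0 -.002 0 .078;0 0 0 0 .078'; python3 - <<'E'
from h import *
a=cams.read_camera("wrist");cv2.imwrite("pics/w5.png",a[:,:,::-1])
E
```

```text
time_s: 18.0
tool_pos: [0.727, -0.0664, 0.1822]
tool_rot: [-180.0, 0.2, -173.6]
force: [-4.5, 0.7, 7.9]
grip_width: 0.084
grasp_force: 8.0
time_s: 18.25
tool_pos: [0.727, -0.0664, 0.1804]
tool_rot: [-180.0, 0.2, -173.6]
force: [-3.6, 0.2, 9.6]
grip_width: 0.0834
grasp_force: 8.0
```

View pics/w5.png

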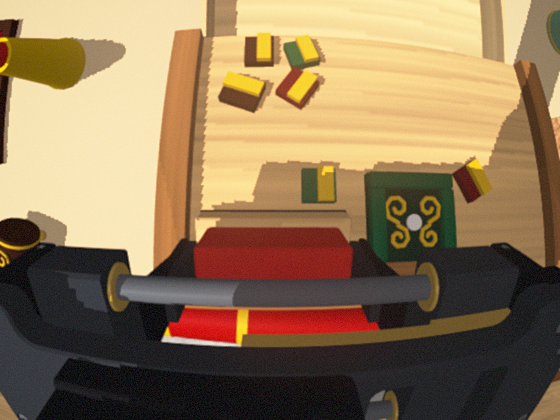

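```bash
cat > tilt.py <<'E'
from h import *
def pred(tilt):
    o=get_obs();P=np.array(o["tool_pos"])+[0,0,.019];y=np.radians(o["tool_rot"][2]+180);B=np.radians(tilt)
    R=Rz(y)@np.array([[np.cos(B),0,-np.sin(B)],[0,1,0],[np.sin(B),0,np.cos(B)]])
    L=np.array([(-.01,.042,.062),(-.01,-.042,.062),(.01,.042,.062),(-.01,.042,.022),(-.015,.05,.022),(-.015,-.05,.022),(-.015,.05,0)])-[0,0,.049]
    return np.round(wproj(L@R.T+P),0).astype(int).tolist()
if __name__=="__main__":
    for a in(0,10,20,25,30):print(a,pred(a))
    m=cams.read_camera("wrist").astype(int);print([tuple(m[r,300]) for r in range(204,290,4)])
E
python3 tilt.py
```

```text
0 [[354, 246], [194, 246], [351, 279], [340, 221], [352, 213], [195, 213], [345, 203]]
10 [[354, 241], [195, 241], [352, 277], [339, 227], [351, 219], [197, 219], [344, 214]]
20 [[353, 236], [195, 236], [353, 273], [338, 234], [350, 226], [198, 226], [343, 226]]
25 [[353, 234], [196, 234], [353, 271], [338, 238], [350, 230], [198, 230], [343, 232]]
30 [[352, 232], [196, 232], [353, 269], [338, 241], [349, 234], [198, 233], [342, 238]]
[(np.int64(173), np.int64(133), np.int64(87)), (np.int64(166), np.int64(128), np.int64(85)), (np.int64(118), np.int64(91), np.int64(59)), (np.int64(140), np.int64(108), np.int64(74)), (np.int64(160), np.int64(125), np.int64(83)), (np.int64(171), np.int64(133), np.int64(89)), (np.int64(121), np.int64(46), np.int64(33)), (np.int64(123), np.int64(46), np.int64(34)), (np.int64(118), np.int64(38), np.int64(24)), (np.int64(116), np.int64(34), np.int64(22)), (np.int64(118), np.int64(34), np.int64(34)), (np.int64(133), np.int64(35), np.int64(29)), (np.int64(145), np.int64(43), np.int64(35)), (np.int64(143), np.int64(33), np.int64(24)), (np.int64(147), np.int64(43), np.int64(32)), (np.int64(147), np.int64(40), np.int64(36)), (np.int64(140), np.int64(28), np.int64(22)), (np.int64(141), np.int64(28), np.int64(22)), (np.int64(138), np.int64(28), np.int64(30)), (np.int64(69), np.int64(57), np.int64(60)), (np.int64(71), np.int64(65), np.int64(65)), (np.int64(77), np.int64(68), np.int64(71))]
```

```bash
python3 -m creep '0 0 0 0 .078;0 0 0 0 .078' 3; python3 -m creep '0 0 -.002 0 .078;0 0 0 0 .078'; python3 - <<'E'
import tilt
a=tilt.cams.read_camera("wrist")
m=a.astype(int);c=lambda i:[int(m[r,i,0]-m[r,i,1]) for r in range(200,284,2)]
print(c(300));print(c(240)); print(tilt.pred(0)[0],tilt.pred(25)[0])
E
```

```text
time_s: 18.6
tool_pos: [0.7265, -0.0664, 0.1779]
tool_rot: [-180.0, 0.0, -173.6]
force: [-1.9, 1.1, 3.4]
grip_width: 0.0841
grasp_force: 3.0
time_s: 18.85
tool_pos: [0.726, -0.0665, 0.1747]
tool_rot: [-180.0, -0.0, -173.6]
force: [-1.1, -0.5, 3.1]
grip_width: 0.0839
grasp_force: 3.0
[37, 41, 42, 40, 37, 39, 34, 20, 27, 27, 35, 39, 39, 39, 54, 79, 76, 75, 76, 80, 74, 84, 96, 101, 108, 110, 112, 107, 106, 105, 113, 103, 113, 111, 116, 110, 104, 106, 104, 80, 9, 7]
[28, 29, 45, 40, 45, 41, 36, 26, 33, 32, 39, 40, 39, 43, 60, 75, 77, 75, 82, 75, 79, 84, 95, 102, 103, 109, 107, 109, 105, 104, 108, 108, 106, 108, 110, 101, 107, 106, 110, 76, 8, 7]
[354, 246] [353, 234]
```

```bash
cat > fit.py <<'E'
import sys
from h import *
def fit():
    o=get_obs();T=np.array(o["tool_pos"]);y=np.radians(o["tool_rot"][2]+180)
    m=cams.read_camera("wrist").astype(float);m=cv2.GaussianBlur(m,(3,3),0)
    g=(m[:,:,0]-m[:,:,1])[:,225:325].mean(1);b=m[:,225:325].mean((1,2))
    e=np.gradient(g);lo=max(range(205,250),key=lambda r:e[r]);hi=min(range(260,300),key=lambda r:e[r])
    mid=max(range(lo+6,hi-12),key=lambda r:e[r]);dk=min(range(lo-24,lo-4),key=lambda r:b[r])
    obs=np.array([dk,lo,mid,hi])
    def pr(q):
        B=q[0];R=Rz(y)@np.array([[np.cos(B),0,-np.sin(B)],[0,1,0],[np.sin(B),0,np.cos(B)]])
        L=np.array([(-.015,0,.001),(-.01,0,.022),(-.01,0,.062),(.01,0,.062)])-[q[2],0,q[1]]
        return wproj(L@R.T+T+[0,0,.019])[:,1]
    w=np.array([.3,1,1,1]);r=least_squares(lambda q:np.r_[w*(pr(q)-obs),(q[2])/.003],[.2,.049,0])
    print("rows",obs,np.round(pr(r.x),1),"tilt",np.degrees(r.x[0]).round(1),"grasp h over sole",r.x[1].round(4),"dx",r.x[2].round(4),"tcp",T.round(4),"f",np.round(o["force"],1),"grip",round(o["grasp_force"],1))
    q=r.x;R=Rz(y)@np.array([[np.cos(q[0]),0,-np.sin(q[0])],[0,1,0],[np.sin(q[0]),0,np.cos(q[0])]])
    S=R@[-q[2],0,-q[1]]+T+[0,0,.019];print("sole centre in board",w2board((.6693,.0252,.1125),S)[0].round(4))
fit()
E
python3 fit.py
```

```text
rows [214 228 243 279] [215.  227.8 242.9 279.1] tilt 9.2 grasp h over sole 0.0492 dx -0.0008 tcp [ 0.7261 -0.0665  0.1747] f [-2.  -0.2  2.1] grip 3.0
sole centre in board [ 0.0582 -0.0975 -0.0048]
```

```bash
python3 -m creep '0 0 .002 0 .087;0 0 .003 0 .087;0 0 .003 0 .087;-.009 -.001 0 0 .087;-.009 -.001 0 0 .087;0 0 0 0 .087'; python3 - <<'E'
from h import *
a=cams.read_camera("wrist");cv2.imwrite("pics/w6.png",a[:,:,::-1]);o=get_obs();print(o["tool_pos"],o["force"])
E
```

```text
time_s: 19.7
tool_pos: [0.7075, -0.0686, 0.1835]
tool_rot: [180.0, 0.0, -173.6]
force: [1.2, -1.5, -0.5]
grip_width: 0.0867
grasp_force: 0.0
[ 0.707983   -0.06833466  0.18349949] [ 0.96627589  0.7878084  -0.27624626]
```

View pics/w6.png

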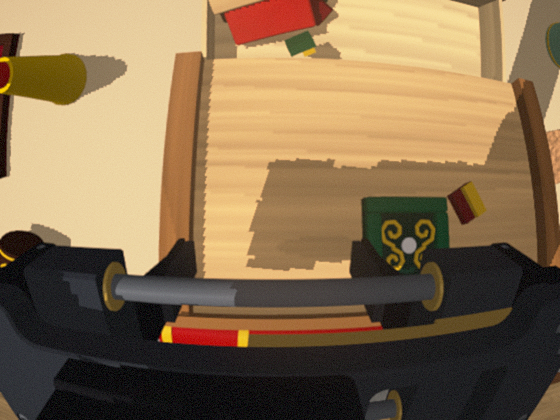

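```bash
python3 -m creep '-.03 0 .05 0 .087;-.04 0 .04 0 .087;-.04 .01 .02 0 .087;-.03 .01 .01 0 .087;0 0 0 0 .087;0 0 0 0 .087'; cat > look.py <<'E'
import sys,pickle
from h import *
def look(c,names=("block","chip1")):
    K=cams.calibration(c);a=cams.read_camera(c);i=a.astype(int)
    red=(i[:,:,0]>2.2*i[:,:,1])&(i[:,:,0]>2.2*i[:,:,2])&(i[:,:,0]>60)
    d=dict(K=K,img=a,red=red)
    for n in names:
        d[n]=finder.masks_of(n,c);print(c,n,[(round(x["p"],2),np.round(x["xy"]).tolist(),int(x["mask"].sum())) for x in d[n]])
    n,l,s,ce=cv2.connectedComponentsWithStats(red.astype(np.uint8));print("red",[(s[k].tolist(),ce[k].round().tolist()) for k in range(1,n) if s[k][4]>60])
    return d
c=sys.argv[1];pickle.dump(look(c),open(f"{c}_{sys.argv[2]}.pkl","wb"))
E
python3 look.py wrist a; python3 - <<'E'
from h import *
t=get_obs()["tool_pos"];print(t)
for n,L in dict(din=(-.155,0,.015),c1=(-.21,.159,.06),c2=(-.21,-.159,.06),e1=(-.0997,.157,.078),e2=(-.0997,-.157,.078)).items():
    W=Rz(.1125)@np.array(L)+[.6693,.0252,0];print(n,W.round(3),wproj(W)[0].round(),proj(W,"top")[0].round())
E
```

```text
time_s: 20.5
tool_pos: [0.5687, -0.0482, 0.3031]
tool_rot: [180.0, 0.0, -173.6]
force: [0.0, -0.4, -0.2]
grip_width: 0.087
grasp_force: 0.0
wrist block [(0.65, [245.0, 130.0], 3190), (0.2, [332.0, 132.0], 18701)]
wrist chip1 [(0.74, [281.0, 130.0], 218), (0.66, [264.0, 152.0], 125), (0.51, [282.0, 114.0], 156)]
red [([56, 36, 60, 55, 1611], [83.0, 61.0]), ([105, 55, 13, 38, 87], [109.0, 74.0]), ([0, 125, 39, 45, 1103], [19.0, 143.0]), ([213, 125, 64, 33, 1401], [246.0, 141.0]), ([0, 157, 60, 66, 1900], [25.0, 191.0])]
[ 0.56873515 -0.04854988  0.30228863]
din [0.515 0.008 0.015] [316. 133.] [282. 248.]
c1 [0.443 0.16  0.06 ] [431. 102.] [212. 281.]
c2 [ 0.478 -0.156  0.06 ] [200.  95.] [358. 261.]
e1 [0.553 0.17  0.078] [430. 181.] [206. 229.]
e2 [ 0.588 -0.142  0.078] [201. 179.] [350. 210.]
```

```bash
python3 -m creep '0 .058 0 0 .087;0 .058 0 0 .087;0 .058 0 0 .087;0 .058 0 0 .087;0 .058 0 0 .087;0 .058 0 0 .087;0 .058 0 0 .087'; python3 look.py top a; python3 look.py scene a
cat > fit6.py <<'E'
import sys,pickle
import numpy as np,cv2
from scipy.optimize import minimize
from scipy.spatial.transform import Rotation as Ro
def P(K,X):
    E=np.array(K["extrinsics"]);q=X@E[:3,:3].T+E[:3,3]
    if K.get("fish"):
        r=np.linalg.norm(q[:,:2],axis=1);t=np.arctan2(r,q[:,2])/r;return np.c_[K["fx"]*t*q[:,0]+K["cx"],K["fy"]*t*q[:,1]+K["cy"]]
    return np.c_[K["fx"]*q[:,0]/q[:,2]+K["cx"],K["fy"]*q[:,1]/q[:,2]+K["cy"]]
def box(lo,hi):return np.array([[x,y,z] for x in(lo[0],hi[0]) for y in(lo[1],hi[1]) for z in(lo[2],hi[2])])
RIB=box((-.01,-.042,.022),(.01,.042,.062));BASE=box((-.015,-.05,0),(.015,.05,.022))
def sil(K,X,w):
    x0,y0,x1,y1=w;S=4;m=np.zeros(((y1-y0)*S,(x1-x0)*S),np.uint8)
    cv2.fillConvexPoly(m,cv2.convexHull(np.round((P(K,X)-[x0,y0]+.5)*S).astype(np.int32)),1);return m
def ar(m,w):return cv2.resize(m.astype(np.float32),(w[2]-w[0],w[3]-w[1]),interpolation=cv2.INTER_AREA)
def cost(q,V,full=False):
    R=Ro.from_rotvec(q[3:]).as_matrix();c=0
    for K,red,al,w in V:
        r=sil(K,RIB@R.T+q[:3],w);b=sil(K,BASE@R.T+q[:3],w)
        s=slice(w[1],w[3]),slice(w[0],w[2])
        E=np.array(K["extrinsics"]);zc=(R.T@(-E[:3,:3].T@E[:3,3]-q[:3]))[2]
        rib=r if zc>.022 else r*(1-b)
        N=al[s].sum()+1
        c+=(((ar(rib,w)-red[s])**2).sum()+((ar(np.maximum(r,b),w)-al[s])**2).sum())/N
    C=np.r_[RIB,BASE]@R.T+q[:3];pen=max(0,.015-C[:,2].min());return c+ (pen/.003)**2*.3
def load(f,cam,xy):
    d=pickle.load(open(f,"rb"));K=dict(d["K"]);K["fish"]=cam=="wrist"
    al=d["block"][0]["mask"]
    n,l,s,ce=cv2.connectedComponentsWithStats(d["red"].astype(np.uint8))
    k=min((i for i in range(1,n) if s[i][4]>60),key=lambda i:np.hypot(*(ce[i]-xy)));red=l==k;al=al|red
    ys,xs=np.where(al);w=(max(xs.min()-40,0),max(ys.min()-40,0),min(xs.max()+40,560),min(ys.max()+40,420))
    return K,red.astype(np.float32),al.astype(np.float32),w
def run(V,c0):
    out=[]
    up=[np.eye(3),Ro.from_euler("y",90,degrees=True).as_matrix(),Ro.from_euler("y",-90,degrees=True).as_matrix(),Ro.from_euler("y",180,degrees=True).as_matrix(),Ro.from_euler("y",-45,degrees=True).as_matrix(),Ro.from_euler("y",45,degrees=True).as_matrix()]
    for u in range(6):
        for yaw in np.radians(range(-80,100,30)):
            R=Ro.from_euler("z",yaw).as_matrix()@up[u];z=.015-(BASE@R.T)[:,2].min()
            q0=np.r_[c0[:2],z,Ro.from_matrix(R).as_rotvec()]
            out.append((cost(q0,V),q0,u))
    out=sorted(out,key=lambda o:o[0])
    sel=[o for u in range(6) for o in [x for x in out if x[2]==u][:2]];res=[]
    for c,q,u in sel:
        for st in(1,.4):
            sx=np.vstack([q]+[q+st*np.eye(6)[i]*([.02]*3+[.3]*3)[i] for i in range(6)])
            r=minimize(cost,q,(V,),method="Nelder-Mead",options=dict(initial_simplex=sx,maxfev=400,xatol=1e-5,fatol=1e-4));q=r.x
        res.append((r.fun,r.x,u))
    return sorted(res,key=lambda o:o[0])
E
```

```text
time_s: 21.52
tool_pos: [0.5688, 0.3594, 0.302]
tool_rot: [-180.0, -0.0, -173.6]
force: [0.9, -0.8, 0.4]
grip_width: 0.0874
grasp_force: 0.0
top block [(0.73, [325.0, 241.0], 1216), (0.63, [265.0, 143.0], 1364)]
top chip1 [(0.6, [315.0, 231.0], 75), (0.48, [238.0, 164.0], 162)]
red [([321, 69, 37, 28, 910], [339.0, 83.0]), ([213, 72, 104, 30, 2586], [265.0, 86.0]), ([172, 78, 37, 27, 882], [190.0, 90.0]), ([489, 159, 71, 80, 4036], [523.0, 198.0]), ([445, 191, 15, 14, 124], [453.0, 197.0]), ([526, 191, 11, 11, 67], [531.0, 195.0]), ([542, 192, 11, 13, 63], [547.0, 196.0]), ([306, 226, 41, 23, 526], [325.0, 237.0]), ([421, 265, 15, 21, 97], [427.0, 275.0]), ([430, 267, 30, 25, 310], [445.0, 279.0]), ([453, 271, 13, 27, 111], [461.0, 283.0])]
scene block [(0.8, [278.0, 203.0], 663)]
scene chip1 [(0.64, [264.0, 228.0], 122), (0.57, [333.0, 229.0], 3244), (0.55, [291.0, 219.0], 59)]
red [([87, 132, 15, 32, 169], [94.0, 148.0]), ([169, 135, 27, 29, 344], [186.0, 147.0]), ([200, 137, 8, 12, 65], [203.0, 143.0]), ([134, 142, 35, 30, 444], [150.0, 156.0]), ([245, 146, 13, 17, 112], [249.0, 153.0]), ([251, 160, 13, 16, 65], [256.0, 167.0]), ([262, 197, 32, 22, 321], [279.0, 207.0]), ([110, 229, 32, 31, 525], [123.0, 242.0]), ([125, 251, 70, 84, 2484], [157.0, 290.0]), ([176, 322, 46, 50, 1247], [196.0, 343.0])]
```

```bash
cat > runfit.py <<'E'
from fit6 import *
V=[load("top_a.pkl","top",(325,237)),load("wrist_a.pkl","wrist",(246,141)),load("scene_a.pkl","scene",(279,207))]
for name,VV in(("top+wrist",V[:2]),("all",V)):
    for f,q,u in run(VV,(.53,-.06))[:4]:
        R=Ro.from_rotvec(q[3:]).as_matrix();print(name,round(f,3),u,"pos",q[:3].round(4),"z",R[:,2].round(3),"y",R[:,1].round(3),"costs",[round(cost(q,[v]),3) for v in V])
E
time python3 runfit.py
```

```text
top+wrist 0.121 1 pos [ 0.4945 -0.1032  0.0504] z [ 0.871  0.263 -0.415] y [-0.283  0.959  0.013] costs [np.float32(0.073), np.float32(0.048), np.float32(0.78)]
top+wrist 0.565 0 pos [ 0.4995 -0.1021  0.0278] z [0.698 0.254 0.669] y [-0.311  0.95  -0.036] costs [np.float64(0.284), np.float64(0.281), np.float64(0.939)]
top+wrist 0.566 0 pos [ 0.5001 -0.103   0.0324] z [0.673 0.299 0.676] y [-0.29   0.948 -0.13 ] costs [np.float32(0.268), np.float32(0.298), np.float32(1.03)]
top+wrist 0.84 5 pos [ 0.4955 -0.0891  0.045 ] z [ 0.757 -0.048  0.651] y [-0.3    0.861  0.411] costs [np.float64(0.411), np.float64(0.43), np.float64(1.396)]
all 0.842 1 pos [ 0.4956 -0.1031  0.0579] z [ 0.822  0.277 -0.497] y [-0.279  0.957  0.072] costs [np.float32(0.094), np.float32(0.091), np.float32(0.657)]
all 0.972 5 pos [ 0.491  -0.1036  0.044 ] z [ 0.956  0.295 -0.008] y [-0.294  0.955  0.027] costs [np.float32(0.181), np.float32(0.188), np.float32(0.603)]
all 1.106 0 pos [ 0.4943 -0.1043  0.0316] z [0.885 0.342 0.316] y [-0.347  0.937 -0.043] costs [np.float32(0.253), np.float32(0.26), np.float32(0.593)]
all 1.496 5 pos [ 0.506  -0.0997  0.0235] z [0.561 0.178 0.809] y [-0.292  0.956 -0.008] costs [np.float64(0.352), np.float64(0.348), np.float64(0.828)]
real	0m35.526s
user	0m36.029s
sys	0m0.186s
```

```bash
python3 - <<'E'
import pickle
from h import *
d=pickle.load(open("wrist_a.pkl","rb"));K=d["K"]
cams.calibration=lambda n,o=cams.calibration:K if n=="wrist" else o(n)
for x in d["chip1"]:
    ys,xs=np.where(x["mask"]);c=np.array([xs.mean(),ys.mean()])
    for z in(.025,):
        W=wray(c,z);E=[wray(q,z) for q in[(xs.min(),ys.mean()),(xs.max(),ys.mean()),(xs.mean(),ys.min()),(xs.mean(),ys.max())]]
        print(round(x["p"],2),c.round(),W.round(3),"box",(Rz(-.1125)@(W-[.6693,.0252,0])).round(3),"ext",np.round(np.array(E)[:,:2],3).tolist())
# local color pattern: gold/maroon/green pixels in the drawer zone
i=d["img"].astype(int);hsv=cv2.cvtColor(d["img"],cv2.COLOR_RGB2HSV)
gold=((hsv[:,:,0]>22)&(hsv[:,:,0]<32)&(hsv[:,:,1]>170)&(hsv[:,:,2]>110))
n,l,s,ce=cv2.connectedComponentsWithStats(gold.astype(np.uint8))
print("gold",[(ce[k].round().tolist(),int(s[k][4]),wray(ce[k],.028).round(3)[:2].tolist()) for k in range(1,n) if s[k][4]>15 and 180<ce[k][0]<450 and 85<ce[k][1]<240])
fc=np.array([.531,-.092,.03]);yd=np.array([-.283,.959,0]);xd=np.array([.959,.283,0])
for sg in(-1,1):
    print("finger",[(fc+sg*a*yd+b*xd).round(3)[:2].tolist() for a in(.043,.053) for b in(-.0095,.0095)])
    print(" px",[wproj(fc+sg*a*yd+b*xd)[0].round().tolist() for a in(.043,.053) for b in(-.0095,.0095)])
E
```

```text
0.74 [282. 128.] [ 0.514 -0.043  0.025] box [-0.162 -0.05   0.025] ext [[0.515, -0.052], [0.512, -0.031], [0.5, -0.045], [0.528, -0.041]]
0.66 [264. 155.] [ 0.555 -0.064  0.025] box [-0.123 -0.075  0.025] ext [[0.557, -0.075], [0.554, -0.053], [0.55, -0.064], [0.563, -0.063]]
0.51 [283. 111.] [ 0.49  -0.044  0.025] box [-0.186 -0.049  0.025] ext [[0.491, -0.052], [0.489, -0.037], [0.478, -0.046], [0.501, -0.043]]
gold []
finger [[0.534, -0.136], [0.552, -0.131], [0.537, -0.146], [0.555, -0.14]]
 px [[215.0, 136.0], [217.0, 149.0], [208.0, 137.0], [211.0, 150.0]]
finger [[0.51, -0.053], [0.528, -0.048], [0.507, -0.044], [0.525, -0.038]]
 px [[275.0, 124.0], [277.0, 138.0], [282.0, 123.0], [284.0, 136.0]]
```

```bash
python3 -m creep '0 -.056 0 0 .087;0 -.056 0 0 .087;0 -.056 0 0 .087;0 -.056 0 0 .087;0 -.056 0 0 .087;0 -.056 0 0 .087;-.01 -.056 -.02 0 .087;-.015 -.056 -.05 0 .087'; python3 -m creep '0 0 -.05 0 .087;0 0 -.03 0 .087;0 0 0 0 .087;0 0 0 0 .087'; python3 look.py wrist b; cat > runfit.py <<'E'
import sys
from fit6 import *
d=pickle.load(open("wrist_b.pkl","rb"))
xy=d["block"][0]["xy"]
V=[load("wrist_b.pkl","wrist",xy),load("top_a.pkl","top",(325,237)),load("wrist_a.pkl","wrist",(246,141))]
q=np.r_[.4945,-.1032,.0504,Ro.from_matrix(np.c_[(-.401,-.106,-.910),(-.283,.959,.013),(.871,.263,-.415)]).as_rotvec()]
print("before",[round(float(cost(q,[v])),3) for v in V])
for st in(1,.3,.3):
    sx=np.vstack([q]+[q+st*np.eye(6)[i]*([.01]*3+[.15]*3)[i] for i in range(6)])
    r=minimize(cost,q,(V,),method="Nelder-Mead",options=dict(initial_simplex=sx,maxfev=500));q=r.x
R=Ro.from_rotvec(q[3:]).as_matrix();print(r.fun,[round(float(cost(q,[v])),3) for v in V],"pos",q[:3].round(4));print(R.round(3))
np.save("blk.npy",q)
K=V[0][0]
from h import wray,Rz
import h
h.cams.calibration=lambda n,o=h.cams.calibration:K if n=="wrist" else o(n)
for x in d["chip1"]:
    c=cv2.findContours(x["mask"].astype(np.uint8),0,2)[0];c=max(c,key=cv2.contourArea)
    b=cv2.boxPoints(cv2.minAreaRect(c));print("chip",round(x["p"],2),x["xy"],[wray(p,.027).round(4)[:2].tolist() for p in b])
    W=np.array([wray(p[0].astype(float),.027) for p in c]);print("  xrange",W[:,0].min().round(4),W[:,0].max().round(4),"y",W[:,1].min().round(4),W[:,1].max().round(4))
E
python3 runfit.py
```

```text
time_s: 22.82
tool_pos: [0.5463, -0.0852, 0.2438]
tool_rot: [-180.0, 0.3, -173.9]
force: [0.6, -1.0, -0.3]
grip_width: 0.0868
grasp_force: 0.0
time_s: 23.32
tool_pos: [0.5468, -0.081, 0.1641]
tool_rot: [-180.0, 0.1, -173.7]
force: [0.6, 0.2, 0.9]
grip_width: 0.0871
grasp_force: 0.0
wrist block [(0.95, [264.0, 163.0], 6513)]
wrist chip1 [(0.66, [314.0, 166.0], 428), (0.61, [318.0, 139.0], 328), (0.58, [291.0, 201.0], 307)]
red [([5, 33, 78, 75, 2846], [40.0, 66.0]), ([65, 52, 24, 60, 215], [72.0, 79.0]), ([219, 159, 91, 43, 2627], [266.0, 180.0]), ([0, 226, 13, 40, 324], [4.0, 243.0])]
before [0.067, 0.073, 0.048]
0.1684572398662567 [0.038, 0.084, 0.047] pos [ 0.4949 -0.1037  0.0511]
[[-0.395 -0.294  0.871]
 [-0.083  0.955  0.285]
 [-0.915  0.04  -0.401]]
chip 0.66 [313.8, 165.9] [[0.5198, -0.0579], [0.5, -0.0428], [0.5132, -0.0254], [0.5333, -0.0407]]
  xrange 0.502 0.5309 y -0.0511 -0.0273
chip 0.61 [318.0, 138.7] [[0.4792, -0.0536], [0.4749, -0.0412], [0.5004, -0.0323], [0.5047, -0.0449]]
  xrange 0.4774 0.5029 y -0.0525 -0.0336
chip 0.58 [291.1, 201.0] [[0.5506, -0.0761], [0.5478, -0.0516], [0.5637, -0.0494], [0.5665, -0.0742]]
  xrange 0.5479 0.565 y -0.0756 -0.0505
```

```bash
python3 -m creep '-.018 -.009 -.02 0 0;-.017 -.009 -.02 0 0;0 0 -.02 0 0;0 0 -.015 0 0;0 0 -.012 0 0;0 0 0 0 0';python3 -m creep '0 0 -.006 0 0;0 0 -.004 0 0;0 0 0 0 0';python3 -m creep '0 0 -.003 0 0;0 0 0 0 0'
```

```text
time_s: 24.22
tool_pos: [0.5108, -0.0978, 0.0748]
tool_rot: [-180.0, -0.1, -173.5]
force: [-0.4, 0.1, -0.3]
grip_width: 0.035
grasp_force: 0.0
time_s: 24.6
tool_pos: [0.5109, -0.0979, 0.0652]
tool_rot: [180.0, -0.0, -173.6]
force: [0.1, 0.3, -0.6]
grip_width: 0.0058
grasp_force: 0.0
time_s: 24.85
tool_pos: [0.5109, -0.098, 0.0622]
tool_rot: [180.0, -0.0, -173.6]
force: [0.1, -0.5, 0.7]
grip_width: -0.0002
grasp_force: 0.0
```

```bash
python3 -m creep '0 0 -.003 0 0;0 0 0 0 0';python3 -m creep '0 0 -.002 0 0;0 0 0 0 0'
```

```text
time_s: 25.1
tool_pos: [0.5109, -0.0979, 0.0591]
tool_rot: [180.0, -0.0, -173.6]
force: [0.7, 0.3, -0.3]
grip_width: 0.0004
grasp_force: 0.0
time_s: 25.35
tool_pos: [0.511, -0.0979, 0.0572]
tool_rot: [180.0, -0.0, -173.6]
force: [-0.6, 0.4, 0.6]
grip_width: 0.0005
grasp_force: 0.0
```

```bash
python3 -m creep '0 0 -.003 0 0;0 0 0 0 0';python3 -m creep '0 0 -.003 0 0;0 0 0 0 0';python3 -m creep '0 0 -.003 0 0;0 0 0 0 0'
```

```text
time_s: 25.6
tool_pos: [0.5109, -0.0979, 0.0541]
tool_rot: [180.0, -0.0, -173.6]
force: [-0.0, 0.1, 0.1]
grip_width: 0.0006
grasp_force: 0.0
time_s: 25.85
tool_pos: [0.5109, -0.098, 0.0511]
tool_rot: [180.0, -0.0, -173.6]
force: [-0.2, 0.4, -0.2]
grip_width: 0.0007
grasp_force: 0.0
time_s: 26.1
tool_pos: [0.5109, -0.098, 0.0481]
tool_rot: [180.0, -0.0, -173.6]
force: [0.8, -0.0, -0.6]
grip_width: 0.0009
grasp_force: 0.0
```

```bash
python3 look.py wrist c; python3 - <<'E'
from fit6 import *
import h
from h import wproj
q=np.load("blk.npy");R=Ro.from_rotvec(q[3:]).as_matrix()
print("pred rib",wproj(RIB@R.T+q[:3]).round().tolist());print("base",wproj(BASE@R.T+q[:3]).round().tolist())
d=pickle.load(open("wrist_c.pkl","rb"));m=d["block"][0]["mask"];ys,xs=np.where(m);print(xs.min(),xs.max(),ys.min(),ys.max())
print(wproj(h.get_obs()["tool_pos"]))
i=d["img"];print([tuple(int(v) for v in i[r,274]) for r in range(200,262,5)])
E
```

```text
wrist block []
wrist chip1 [(0.96, [359.0, 212.0], 527), (0.81, [361.0, 244.0], 258)]
red [([0, 68, 16, 23, 170], [5.0, 78.0]), ([0, 79, 26, 30, 148], [10.0, 92.0]), ([358, 231, 15, 20, 146], [364.0, 242.0])]
pred rib [[210.0, 262.0], [228.0, 296.0], [342.0, 242.0], [344.0, 280.0], [213.0, 239.0], [229.0, 275.0], [337.0, 220.0], [339.0, 258.0]]
base [[185.0, 247.0], [198.0, 269.0], [357.0, 219.0], [357.0, 245.0], [192.0, 213.0], [203.0, 236.0], [346.0, 187.0], [347.0, 213.0]]Traceback (most recent call last):
  File "<stdin>", line 6, in <module>
IndexError: list index out of range
```

```bash
python3 - <<'E'
import pickle
d=pickle.load(open("wrist_c.pkl","rb"));i=d["img"]
for c in(210,235,255,274,295,320,340):print(c,[tuple(int(v)//10 for v in i[r,c]) for r in range(170,262,6)])
E
```

```text
210 [(16, 10, 6), (21, 14, 7), (20, 13, 7), (11, 8, 4), (15, 12, 8), (16, 13, 9), (16, 13, 9), (5, 4, 2), (5, 5, 4), (5, 4, 4), (5, 4, 3), (4, 4, 3), (4, 4, 4), (3, 2, 3), (4, 3, 3), (4, 3, 3)]
235 [(17, 11, 7), (21, 14, 8), (20, 13, 7), (12, 8, 5), (15, 12, 8), (23, 20, 14), (16, 13, 9), (5, 4, 3), (4, 3, 2), (3, 3, 1), (3, 2, 2), (3, 3, 3), (3, 3, 2), (15, 12, 8), (3, 3, 3), (3, 2, 2)]
255 [(17, 11, 6), (20, 13, 7), (20, 13, 7), (11, 7, 4), (15, 12, 9), (15, 12, 8), (6, 5, 4), (5, 4, 3), (4, 3, 3), (4, 3, 3), (3, 3, 3), (4, 3, 3), (3, 2, 2), (8, 6, 4), (3, 3, 3), (3, 3, 2)]
274 [(17, 11, 6), (21, 14, 7), (20, 13, 7), (19, 12, 7), (15, 12, 9), (15, 12, 9), (5, 3, 2), (4, 4, 3), (4, 3, 3), (4, 3, 3), (4, 4, 3), (3, 2, 1), (5, 5, 4), (6, 5, 3), (5, 4, 3), (5, 4, 3)]
295 [(17, 11, 6), (20, 13, 7), (19, 13, 7), (16, 10, 6), (15, 12, 9), (6, 5, 4), (5, 4, 3), (5, 4, 4), (5, 4, 3), (4, 3, 3), (3, 3, 3), (3, 3, 2), (15, 12, 8), (14, 11, 7), (2, 1, 2), (3, 2, 2)]
320 [(17, 11, 6), (20, 13, 7), (19, 13, 7), (11, 7, 4), (15, 12, 8), (4, 3, 3), (5, 4, 3), (4, 4, 3), (4, 3, 3), (4, 3, 2), (3, 2, 2), (14, 10, 7), (14, 11, 7), (14, 11, 7), (3, 3, 3), (3, 2, 3)]
340 [(16, 10, 6), (21, 13, 8), (20, 13, 7), (11, 7, 3), (15, 12, 8), (5, 4, 3), (4, 3, 2), (5, 4, 3), (4, 4, 3), (4, 3, 2), (3, 2, 2), (14, 11, 7), (14, 11, 7), (14, 11, 7), (4, 3, 3), (3, 2, 2)]
```

```bash
python3 -m creep '0 0 -.003 0 0;0 0 0 0 0';python3 -m creep '0 0 -.003 0 0;0 0 0 0 0'
```

```text
time_s: 26.5
tool_pos: [0.511, -0.0979, 0.0453]
tool_rot: [180.0, -0.0, -173.6]
force: [-0.4, 0.4, 0.3]
grip_width: 0.0006
grasp_force: 0.4
time_s: 26.75
tool_pos: [0.511, -0.0979, 0.0421]
tool_rot: [180.0, -0.0, -173.6]
force: [0.4, 0.3, 0.8]
grip_width: 0.0002
grasp_force: 0.3
```

```bash
python3 -m creep '0 0 -.003 0 0;0 0 0 0 0';python3 -m creep '0 0 -.003 0 0;0 0 0 0 0'
```

```text
time_s: 27.0
tool_pos: [0.5109, -0.0979, 0.0391]
tool_rot: [180.0, -0.0, -173.6]
force: [-1.5, 0.2, 0.9]
grip_width: 0.0003
grasp_force: 0.6
time_s: 27.25
tool_pos: [0.5117, -0.098, 0.0368]
tool_rot: [-180.0, 0.1, -173.6]
force: [-1.1, 1.4, 4.7]
grip_width: 0.0008
grasp_force: 2.8
```

```bash
python3 -m creep '0 0 -.002 0 0;-.001 .004 0 0 0;-.001 .005 0 0 0;-.0015 .005 0 0 0;-.0015 .005 0 0 0;-.0015 .005 0 0 0;0 0 0 0 0'; python3 look.py wrist d;  python3 - <<'E'
import pickle
d=pickle.load(open("wrist_d.pkl","rb"));i=d["img"]
for c in(185,210,235,255,295,320,340,355,370):print(c,[tuple(int(v)//10 for v in i[r,c]) for r in range(182,262,6)])
E
```

```text
time_s: 28.12
tool_pos: [0.5078, -0.0769, 0.0365]
tool_rot: [-179.8, 0.4, -173.6]
force: [0.5, -5.6, 10.0]
grip_width: 0.0007
grasp_force: 4.9
wrist block [(0.72, [232.0, 240.0], 4293)]
wrist chip1 [(0.83, [335.0, 236.0], 422)]
red []
185 [(10, 7, 4), (9, 6, 4), (10, 7, 4), (12, 8, 5), (11, 7, 4), (10, 7, 3), (14, 11, 8), (15, 12, 8), (3, 3, 3), (3, 2, 2), (4, 3, 3), (15, 12, 7), (3, 2, 3), (4, 3, 3)]
210 [(10, 7, 4), (10, 6, 4), (10, 7, 4), (11, 7, 4), (11, 7, 4), (11, 7, 4), (14, 12, 8), (7, 5, 4), (4, 3, 2), (3, 3, 2), (3, 3, 2), (15, 12, 8), (2, 2, 2), (3, 3, 3)]
235 [(10, 7, 4), (9, 6, 4), (10, 7, 4), (12, 8, 5), (11, 7, 4), (11, 7, 4), (14, 12, 8), (8, 7, 4), (4, 3, 2), (3, 3, 2), (11, 8, 5), (16, 12, 8), (4, 4, 4), (3, 3, 3)]
255 [(10, 7, 4), (10, 7, 4), (10, 7, 5), (12, 8, 5), (11, 7, 4), (10, 7, 4), (14, 12, 8), (9, 7, 5), (4, 3, 2), (4, 4, 3), (12, 9, 6), (8, 6, 4), (3, 3, 3), (3, 2, 2)]
295 [(10, 7, 5), (10, 7, 4), (10, 7, 4), (11, 8, 5), (11, 8, 4), (11, 7, 4), (14, 12, 8), (9, 7, 5), (4, 3, 2), (16, 12, 8), (16, 12, 8), (15, 11, 8), (2, 2, 3), (3, 3, 2)]
320 [(10, 7, 4), (10, 7, 4), (10, 7, 4), (12, 8, 5), (11, 7, 4), (11, 8, 5), (14, 12, 8), (9, 7, 5), (12, 9, 6), (15, 12, 8), (15, 11, 7), (15, 11, 7), (3, 3, 3), (3, 3, 3)]
340 [(14, 10, 5), (10, 7, 4), (10, 7, 4), (12, 8, 5), (11, 8, 4), (11, 7, 4), (15, 12, 9), (15, 12, 9), (13, 11, 7), (3, 5, 3), (3, 6, 3), (2, 5, 2), (4, 4, 4), (3, 3, 3)]
355 [(9, 6, 4), (9, 6, 4), (10, 7, 4), (11, 8, 4), (11, 8, 5), (11, 7, 4), (15, 12, 8), (15, 12, 8), (16, 13, 9), (15, 12, 9), (16, 13, 9), (16, 13, 9), (4, 4, 3), (4, 4, 3)]
370 [(9, 7, 4), (10, 6, 4), (10, 7, 4), (11, 8, 4), (11, 7, 4), (11, 8, 5), (15, 12, 8), (16, 13, 9), (16, 13, 9), (15, 12, 9), (16, 13, 9), (16, 13, 9), (4, 3, 3), (4, 4, 3)]
```

```bash
python3 -m creep '0 0 .02 0 0;.01 -.004 .05 0 .087;.02 0 .05 0 .087;0 0 0 0 .087;0 0 0 0 .087'; python3 look.py wrist e; sed -e 's/wrist_b/wrist_e/g' -e 's/^V=.*/V=[load("wrist_e.pkl","wrist",d["block"][0]["xy"])]/' -e 's/^q=np.r_.*/q=np.load("blk.npy");q[1]+=.007/' -e 's/np.save("blk.npy",q)/np.save("blk2.npy",q)/' runfit.py > runfit2.py; python3 runfit2.py
```

```text
time_s: 28.9
tool_pos: [0.534, -0.078, 0.1534]
tool_rot: [180.0, -0.1, -173.6]
force: [-0.5, -0.2, -0.8]
grip_width: 0.0324
grasp_force: 0.0
wrist block [(0.62, [259.0, 184.0], 6859)]
wrist chip1 [(0.97, [310.0, 193.0], 441), (0.78, [432.0, 388.0], 217), (0.67, [286.0, 225.0], 293), (0.6, [315.0, 163.0], 294)]
red [([0, 43, 76, 77, 2898], [32.0, 76.0]), ([56, 62, 27, 63, 246], [64.0, 90.0]), ([213, 182, 101, 46, 3079], [261.0, 204.0]), ([0, 244, 7, 23, 104], [2.0, 256.0]), ([419, 383, 13, 11, 101], [425.0, 388.0])]
before [0.597]
0.0358426608145237 [0.036] pos [ 0.502  -0.1019  0.0452]
[[-0.219 -0.263  0.939]
 [-0.004  0.963  0.269]
 [-0.976  0.055 -0.212]]
chip 0.97 [310.2, 193.4] [[0.5317, -0.057], [0.5122, -0.0422], [0.5263, -0.0238], [0.5463, -0.0387]]
  xrange 0.5126 0.5426 y -0.05 -0.0261
chip 0.78 [431.6, 388.3] [[0.803, 0.1722], [0.8005, 0.216], [0.8246, 0.2301], [0.8264, 0.1844]]
  xrange 0.8013 0.8261 y 0.1775 0.226
chip 0.67 [286.0, 225.1] [[0.5632, -0.0753], [0.5604, -0.0501], [0.5755, -0.0479], [0.5784, -0.0736]]
  xrange 0.5605 0.5768 y -0.0749 -0.049
chip 0.6 [314.7, 163.3] [[0.4911, -0.052], [0.4861, -0.041], [0.5105, -0.0295], [0.5155, -0.0407]]
  xrange 0.4878 0.5132 y -0.0487 -0.0309
```

```bash
python3 - <<'E'
import cv2
for f in("w2","w3"):
    i=cv2.imread(f"pics/{f}.png")
    for c in(262,267,284,288):print(f,c,[(r,int(i[r,c].sum())//3) for r in range(232,270,3)])
from h import *
o=get_obs();t=np.array(o["tool_pos"]);print(wproj([t,t+[0,0,.019],t+[0,0,.038]]).round(1))
E
```

```text
w2 262 [(232, 88), (235, 88), (238, 104), (241, 28), (244, 35), (247, 33), (250, 38), (253, 30), (256, 27), (259, 31), (262, 39), (265, 36), (268, 28)]
w2 267 [(232, 87), (235, 87), (238, 107), (241, 79), (244, 31), (247, 35), (250, 35), (253, 34), (256, 33), (259, 36), (262, 26), (265, 24), (268, 28)]
w2 284 [(232, 90), (235, 86), (238, 98), (241, 23), (244, 37), (247, 30), (250, 30), (253, 24), (256, 28), (259, 37), (262, 31), (265, 32), (268, 33)]
w2 288 [(232, 85), (235, 87), (238, 105), (241, 23), (244, 29), (247, 34), (250, 31), (253, 21), (256, 32), (259, 30), (262, 26), (265, 26), (268, 55)]
w3 262 [(232, 99), (235, 89), (238, 81), (241, 31), (244, 31), (247, 37), (250, 32), (253, 28), (256, 23), (259, 23), (262, 29), (265, 31), (268, 34)]
w3 267 [(232, 94), (235, 90), (238, 85), (241, 82), (244, 35), (247, 35), (250, 41), (253, 34), (256, 31), (259, 32), (262, 32), (265, 27), (268, 26)]
w3 284 [(232, 98), (235, 92), (238, 78), (241, 34), (244, 34), (247, 26), (250, 23), (253, 29), (256, 33), (259, 32), (262, 33), (265, 30), (268, 32)]
w3 288 [(232, 98), (235, 91), (238, 73), (241, 27), (244, 24), (247, 27), (250, 31), (253, 29), (256, 27), (259, 27), (262, 36), (265, 26), (268, 53)]
[[274.  240.4]
 [274.1 253.3]
 [274.2 268.9]]
```

```bash
python3 -m creep '-.044 .038 0 0 0;-.044 .038 0 0 0;0 0 -.05 0 0;0 0 -.045 0 0;0 0 -.025 0 0;0 0 -.018 0 0;0 0 0 0 0';python3 -m creep '-.008 -.001 0 0 0;-.006 -.0007 0 0 0;-.005 -.0005 0 0 0;0 0 0 0 0;.006 0 0 0 0;0 0 .05 0 0;0 0 .05 0 0'
```

```text
time_s: 29.92
tool_pos: [0.4442, -0.0024, 0.0144]
tool_rot: [-180.0, -0.3, -173.6]
force: [-0.4, 0.3, 0.6]
grip_width: 0.0009
grasp_force: 0.0
time_s: 30.8
tool_pos: [0.4322, -0.0045, 0.1172]
tool_rot: [-180.0, -0.2, -173.6]
force: [1.6, 1.2, -0.4]
grip_width: 0.0001
grasp_force: 0.0
```

Now go above the block and re-measure it.

```bash
python3 -m creep '.033 -.028 .02 3 .087;.033 -.028 .01 3 .087;.033 -.027 0 3 .087;0 0 0 0 .087;0 0 0 0 .087'; python3 look.py wrist f; sed -e 's/wrist_e/wrist_f/g' -e 's/q=np.load("blk.npy");q\[1\]+=.007/q=np.load("blk2.npy");q[0]-=.011/' -e 's/np.save("blk2.npy",q)/np.save("blk3.npy",q)/' runfit2.py > runfit3.py; cat >> runfit3.py <<'E'
from h import get_obs
o=h.get_obs();t=np.array(o["tool_pos"]);print("tool",t,o["tool_rot"][2],"block yaw",np.degrees(np.arctan2(-R[0,1],R[1,1])))
for s in(.040,.044,.048):
    c=q[:3]+s*R[:,2];print(s,"P",c.round(4),"delta",(c-t)[:2].round(4),"box",(Rz(-.1125)@(c-[.6693,.0252,0])).round(4))
E
python3 runfit3.py
```

```text
time_s: 31.42
tool_pos: [0.5314, -0.0866, 0.1458]
tool_rot: [179.9, -0.1, -164.6]
force: [0.8, -0.1, 0.0]
grip_width: 0.0424
grasp_force: 0.0
wrist block [(0.59, [269.0, 177.0], 7402)]
wrist chip1 [(0.96, [322.0, 196.0], 461), (0.69, [292.0, 224.0], 299), (0.66, [332.0, 164.0], 252)]
red [([12, 3, 88, 86, 3417], [50.0, 39.0]), ([70, 35, 35, 60, 255], [81.0, 62.0]), ([222, 179, 97, 38, 3329], [269.0, 197.0])]
before [0.122]
0.030967898666858673 [0.031] pos [ 0.4892 -0.1029  0.0459]
[[-0.211 -0.258  0.943]
 [-0.011  0.965  0.262]
 [-0.977  0.044 -0.207]]
chip 0.96 [322.5, 196.3] [[0.512, -0.0566], [0.4992, -0.0368], [0.5181, -0.0237], [0.5311, -0.044]]
  xrange 0.5016 0.5299 y -0.0508 -0.0265
chip 0.69 [292.1, 224.3] [[0.5534, -0.0749], [0.5471, -0.052], [0.5613, -0.0476], [0.5677, -0.0709]]
  xrange 0.5474 0.5645 y -0.0749 -0.0498
chip 0.66 [331.9, 164.0] [[0.4772, -0.0493], [0.4739, -0.0398], [0.498, -0.0309], [0.5013, -0.0405]]
  xrange 0.4758 0.5004 y -0.0492 -0.0318
tool [ 0.53170634 -0.08603022  0.14628739] -164.5021735943941 block yaw 14.994068935384412
0.04 P [ 0.5269 -0.0925  0.0376] delta [-0.0048 -0.0064] box [-0.1547 -0.1009  0.0376]
0.044 P [ 0.5307 -0.0914  0.0368] delta [-0.001  -0.0054] box [-0.1508 -0.1003  0.0368]
0.048 P [ 0.5345 -0.0904  0.036 ] delta [ 0.0028 -0.0043] box [-0.1469 -0.0997  0.036 ]
```

```bash
python3 -m creep '.0028 -.0043 -.04 -.5 .087;0 0 -.04 0 .087;0 0 -.026 0 .087;0 0 0 0 .087;0 0 0 0 .087'; python3 - <<'E'
from h import *
i=cams.read_camera("wrist").astype(int);t=np.array(get_obs()["tool_pos"])
red=(i[:,:,0]>2.2*i[:,:,1])&(i[:,:,0]>2.2*i[:,:,2])&(i[:,:,0]>50);red[:,:150]=0;red[:,400:]=0;red[:200]=0;red[300:]=0
for r in range(215,275,6):
    x=np.where(red[r])[0]
    if len(x)>20:print(r,x.min(),x.max(),(x.min()+x.max())/2)
print(t,wproj([t,[t[0],t[1],.045]]))
E
```

```text
time_s: 32.2
tool_pos: [0.5361, -0.0911, 0.0416]
tool_rot: [-180.0, 0.1, -165.0]
force: [0.3, 0.5, 0.5]
grip_width: 0.0866
grasp_force: 0.0
215 205 368 286.5
221 206 371 288.5
227 206 370 288.0
233 207 365 286.0
239 208 345 276.5
245 209 343 276.0
251 210 342 276.0
257 210 341 275.5
[ 0.53652073 -0.09129874  0.04199567] [[274.04346366 240.58419463]
 [274.0564111  242.50148432]]
```

```bash
python3 -m creep '-.0013 .001 -.006 0 .087;0 0 -.006 0 .087;0 0 0 0 .087';python3 -m creep '0 0 -.006 0 .087;0 0 -.006 0 .087;0 0 0 0 .087'
```

```text
time_s: 32.62
tool_pos: [0.5336, -0.0904, 0.0279]
tool_rot: [180.0, -0.1, -165.1]
force: [0.1, 0.9, -0.1]
grip_width: 0.0872
grasp_force: 0.0
time_s: 33.0
tool_pos: [0.5335, -0.0904, 0.0156]
tool_rot: [180.0, -0.1, -165.1]
force: [-0.4, 1.0, 0.0]
grip_width: 0.087
grasp_force: 0.0
```

```bash
python3 -m creep '0 0 0 0 .08;0 0 0 0 .078;0 0 0 0 .078' 10;python3 -m creep '0 0 .02 0 .078;0 0 .03 0 .078;0 0 .04 0 .078;0 0 .04 0 .078;0 0 0 0 .078'; python3 look.py wrist g; sed -e 's/wrist_f/wrist_g/g' -e 's/q=np.load("blk2.npy");q\[0\]-=.011/q=np.load("blk3.npy");q[2]+=.13/' -e 's/np.save("blk3.npy",q)/np.save("blk4.npy",q)/' runfit3.py > runfit4.py;python3 runfit4.py
```

```text
time_s: 33.38
tool_pos: [0.534, -0.0905, 0.0163]
tool_rot: [180.0, -0.0, -165.1]
force: [0.4, 0.6, -1.6]
grip_width: 0.084
grasp_force: 10.0
time_s: 34.0
tool_pos: [0.5365, -0.0909, 0.1497]
tool_rot: [-179.9, 0.4, -165.1]
force: [0.5, 0.4, -1.9]
grip_width: 0.0837
grasp_force: 10.0
wrist block [(0.81, [275.0, 218.0], 20440), (0.57, [72.0, 45.0], 7111)]
wrist chip1 [(0.81, [236.0, 154.0], 611), (0.64, [280.0, 162.0], 226), (0.62, [335.0, 153.0], 370)]
red [([16, 0, 88, 86, 3457], [55.0, 36.0]), ([76, 32, 35, 60, 271], [87.0, 58.0]), ([192, 230, 163, 49, 7614], [272.0, 254.0])]
before [0.172]
0.06045885384082794 [0.06] pos [ 0.4918 -0.1034  0.1787]
[[-0.278 -0.261  0.925]
 [-0.068  0.965  0.252]
 [-0.958  0.008 -0.286]]
chip 0.81 [235.9, 154.5] [[0.5066, -0.1533], [0.4951, -0.1317], [0.5179, -0.1195], [0.5299, -0.1413]]
  xrange 0.4967 0.5246 y -0.1519 -0.1206
chip 0.64 [280.3, 162.4] [[0.507, -0.1027], [0.5005, -0.0787], [0.508, -0.0766], [0.5145, -0.1007]]
  xrange 0.5015 0.5138 y -0.1019 -0.0768
chip 0.62 [335.0, 153.3] [[0.4794, -0.0577], [0.4723, -0.0433], [0.495, -0.0315], [0.5021, -0.0462]]
  xrange 0.4747 0.4971 y -0.0563 -0.0325
tool [ 0.53312433 -0.09023533  0.14512482] -165.06527027035503 block yaw 15.13196751090125
0.04 P [ 0.5288 -0.0933  0.1672] delta [-0.0043 -0.0031] box [-0.1529 -0.102   0.1672]
0.044 P [ 0.5325 -0.0923  0.1661] delta [-0.0006 -0.0021] box [-0.1491 -0.1014  0.1661]
0.048 P [ 0.5362 -0.0913  0.1649] delta [ 0.0031 -0.0011] box [-0.1453 -0.1009  0.1649]
```

```bash
python3 -m creep '0 0 0 0 .078;0 0 0 0 .078;0 0 0 0 .078' 3; python3 look.py wrist h; sed -e 's/wrist_g/wrist_h/g' -e 's/np.load("blk3.npy");q\[2\]+=.13/np.load("blk4.npy")/' -e 's/np.save("blk4.npy",q)/np.save("blk5.npy",q)/' runfit4.py > runfit5.py;python3 runfit5.py | grep -v chip
```

```text
time_s: 34.52
tool_pos: [0.5339, -0.0904, 0.1459]
tool_rot: [180.0, -0.0, -165.1]
force: [0.8, 0.4, -2.0]
grip_width: 0.0839
grasp_force: 3.0
wrist block [(0.77, [274.0, 250.0], 8970)]
wrist chip1 [(0.89, [234.0, 160.0], 846), (0.89, [280.0, 175.0], 725), (0.78, [321.0, 187.0], 764), (0.68, [295.0, 213.0], 276), (0.58, [334.0, 160.0], 366)]
red [([13, 2, 88, 87, 3458], [52.0, 39.0]), ([73, 34, 35, 61, 260], [84.0, 61.0]), ([196, 241, 154, 38, 5279], [273.0, 260.0])]
before [1.45]
0.5701759457588196 [0.57] pos [ 0.54   -0.0897  0.1282]
[[-0.671 -0.252  0.697]
 [-0.186  0.967  0.172]
 [-0.718 -0.014 -0.696]]
  xrange 0.496 0.5336 y -0.1523 -0.1178
  xrange 0.5016 0.5337 y -0.1009 -0.072
  xrange 0.4981 0.5309 y -0.0632 -0.0274
  xrange 0.5409 0.5567 y -0.0769 -0.0509
  xrange 0.4756 0.4991 y -0.0551 -0.0322
tool [ 0.53395045 -0.09052858  0.14619776] -165.07311499733817 block yaw 14.62672112187985
0.04 P [ 0.5679 -0.0828  0.1004] delta [0.034  0.0077] box [-0.1129 -0.096   0.1004]
0.044 P [ 0.5707 -0.0822  0.0976] delta [0.0367 0.0084] box [-0.11   -0.0956  0.0976]
0.048 P [ 0.5735 -0.0815  0.0948] delta [0.0395 0.0091] box [-0.1072 -0.0952  0.0948]
```

```bash
cat > hang.py <<'E'
import sys
from fit6 import *
import h
f=sys.argv[1];d=pickle.load(open(f,"rb"));o=h.get_obs();T=np.array(o["tool_pos"]);yaw=np.radians(o["tool_rot"][2]+180)
# the block held: pose by tilt about the closing axis, grasp offset (a along rib x, b below TCP), only gripper-free part of mask is scored
V=[load(f,"wrist",d["block"][0]["xy"])]
def pose(p):
    R=h.Rz(yaw)@Ro.from_euler("y",-p[0]).as_matrix();return np.r_[T+h.Rz(yaw)@[0,p[3],0]+[0,0,.030]+R@[-p[1],0,-p[2]],Ro.from_matrix(R).as_rotvec()]
best=None
for t in np.radians([-60,-40,-20,0,20,40]):
    p0=[t,0,.052,0];sx=np.vstack([p0]+[np.array(p0)+np.eye(4)[i]*[.2,.006,.006,.003][i] for i in range(4)])
    r=minimize(lambda p:cost(pose(p),V)+(p[1]/.01)**2*.05+((p[2]-.052)/.01)**2*.05,p0,method="Nelder-Mead",options=dict(initial_simplex=sx,maxfev=400))
    print(np.degrees(t).round(),round(r.fun,3),"tilt",np.degrees(r.x[0]).round(1),"a,b,c",r.x[1:].round(4),"sole",pose(r.x)[:3].round(4))
E
python3 hang.py wrist_h.pkl
```

```text
-60.0 1.503 tilt -58.3 a,b,c [-0.0136  0.0535 -0.0011] sole [ 0.4972 -0.1015  0.1365]
-40.0 0.295 tilt 13.5 a,b,c [ 0.0011  0.0592 -0.0021] sole [ 0.5467 -0.0893  0.1184]
-20.0 0.289 tilt 12.3 a,b,c [ 0.      0.0629 -0.0011] sole [ 0.5471 -0.0881  0.1148]
0.0 0.289 tilt 12.6 a,b,c [ 0.0006  0.0602 -0.0012] sole [ 0.5464 -0.0885  0.1173]
20.0 0.297 tilt 14.6 a,b,c [ 0.0006  0.0611 -0.0009] sole [ 0.5484 -0.0875  0.1169]
40.0 0.287 tilt 12.5 a,b,c [ 0.0004  0.0612 -0.0011] sole [ 0.5466 -0.0883  0.1164]
```

```bash
python3 -m creep '0 0 .04 0 .078;0 0 .045 0 .078;0 0 .04 0 .078;.0273 .0363 0 -2 .078;.0273 .0363 0 -2 .078;.0273 .0363 0 -2 .078;.0273 .0363 0 -2.5 .078;.0273 .0363 0 0 .078' 5; python3 -m creep '.0279 .0361 0 0 .078;0 0 -.03 0 .078;0 0 -.03 0 .078;0 0 -.012 0 .078;0 0 0 0 .078'
```

```text
time_s: 35.67
tool_pos: [0.6714, 0.0924, 0.2711]
tool_rot: [180.0, -0.0, -173.6]
force: [1.3, -0.2, -1.0]
grip_width: 0.084
grasp_force: 5.0
time_s: 36.3
tool_pos: [0.6981, 0.1272, 0.1987]
tool_rot: [180.0, -0.1, -173.6]
force: [-0.0, -0.2, -0.1]
grip_width: 0.0836
grasp_force: 5.0
```

```bash
python3 look.py wrist i; python3 hang.py wrist_i.pkl
```

```text
wrist block [(0.64, [274.0, 245.0], 10410), (0.2, [193.0, 27.0], 13779)]
wrist chip1 [(0.94, [138.0, 14.0], 474), (0.89, [111.0, 19.0], 452), (0.86, [78.0, 19.0], 477), (0.8, [124.0, 42.0], 329), (0.57, [228.0, 180.0], 1199)]
red [([130, 0, 19, 26, 246], [139.0, 12.0]), ([210, 168, 25, 34, 373], [222.0, 185.0]), ([197, 234, 153, 46, 6245], [273.0, 257.0]), ([162, 305, 121, 42, 3696], [224.0, 324.0]), ([293, 306, 64, 28, 1628], [324.0, 320.0])]
-60.0 0.278 tilt 4.9 a,b,c [ 0.0014  0.0632 -0.0009] sole [0.7034 0.1267 0.1681]
-40.0 0.293 tilt 5.9 a,b,c [ 0.0029  0.0599 -0.0023] sole [0.7028 0.1252 0.1713]
-20.0 0.284 tilt 5.5 a,b,c [ 0.0021  0.0617 -0.0016] sole [0.7033 0.126  0.1696]
0.0 0.286 tilt 7.0 a,b,c [ 0.0026  0.0605 -0.0006] sole [0.7041 0.127  0.1708]
20.0 0.285 tilt 5.8 a,b,c [ 0.0027  0.0604 -0.0012] sole [0.7028 0.1263 0.1708]
40.0 0.291 tilt 7.4 a,b,c [ 0.002   0.0624 -0.0004] sole [0.7054 0.1274 0.1691]
```

```bash
python3 -m creep '0 0 -.008 0 .078;0 0 -.006 0 .078;0 0 0 0 .078' 3;python3 -m creep '0 0 -.003 0 .078;0 0 0 0 .078';python3 -m creep '0 0 -.002 0 .078;0 0 0 0 .078'
```

```text
time_s: 36.83
tool_pos: [0.6982, 0.1271, 0.1849]
tool_rot: [180.0, -0.0, -173.6]
force: [-0.2, -0.3, -1.5]
grip_width: 0.084
grasp_force: 3.0
time_s: 37.08
tool_pos: [0.6988, 0.1272, 0.1832]
tool_rot: [180.0, 0.1, -173.6]
force: [-1.8, 0.7, 2.9]
grip_width: 0.0839
grasp_force: 3.0
time_s: 37.33
tool_pos: [0.6986, 0.1271, 0.1808]
tool_rot: [180.0, 0.0, -173.6]
force: [-1.0, 0.9, 3.5]
grip_width: 0.0838
grasp_force: 3.0
```

```bash
python3 -m creep '-.006 -.0007 -.0028 0 .078;-.006 -.0007 -.0033 0 .078;0 0 0 0 .078';python3 look.py wrist j; python3 hang.py wrist_j.pkl|sed -n 2,5p
```

```text
time_s: 37.7
tool_pos: [0.6856, 0.1257, 0.1736]
tool_rot: [180.0, -0.1, -173.6]
force: [-1.4, 0.8, 1.5]
grip_width: 0.0841
grasp_force: 3.0
wrist block [(0.64, [272.0, 254.0], 7792)]
wrist chip1 [(0.92, [226.0, 205.0], 1387), (0.83, [100.0, 21.0], 486), (0.59, [70.0, 26.0], 492), (0.59, [128.0, 18.0], 514), (0.55, [115.0, 49.0], 409), (0.46, [143.0, 3.0], 92)]
red [([121, 4, 19, 27, 258], [130.0, 17.0]), ([204, 192, 27, 37, 439], [217.0, 210.0]), ([194, 246, 159, 33, 4847], [273.0, 263.0]), ([161, 334, 81, 13, 655], [201.0, 341.0])]
-40.0 0.262 tilt 19.1 a,b,c [ 0.0012  0.0598 -0.0012] sole [0.7046 0.1266 0.1469]
-20.0 0.301 tilt 21.7 a,b,c [ 0.0023  0.0543 -0.0012] sole [0.7041 0.1266 0.1525]
0.0 0.271 tilt 20.8 a,b,c [ 0.0015  0.058  -0.0009] sole [0.7053 0.127  0.149 ]
20.0 0.27 tilt 19.3 a,b,c [ 0.0018  0.0561 -0.0009] sole [0.703  0.1268 0.1502]
```

```bash
python3 -m creep '-.008 -.0009 -.004 0 .078;-.009 -.001 -.0042 0 .078;-.009 -.001 -.0042 0 .078;-.009 -.001 -.0042 0 .078;-.009 -.001 -.0042 0 .078;-.009 -.001 -.0042 0 .078;0 0 0 0 .078';python3 look.py wrist k; python3 hang.py wrist_k.pkl|sed -n 2,5p
```

```text
time_s: 38.72
tool_pos: [0.6323, 0.1198, 0.1486]
tool_rot: [180.0, -0.1, -173.6]
force: [0.3, 0.1, -2.4]
grip_width: 0.0841
grasp_force: 3.0
wrist block [(0.96, [276.0, 248.0], 9771)]
wrist chip1 [(0.95, [233.0, 195.0], 1386), (0.79, [117.0, 62.0], 587), (0.77, [127.0, 38.0], 470), (0.7, [58.0, 67.0], 574), (0.6, [87.0, 64.0], 569), (0.56, [104.0, 96.0], 439)]
red [([109, 45, 20, 32, 336], [118.0, 61.0]), ([212, 178, 21, 37, 402], [222.0, 197.0]), ([194, 237, 158, 43, 5996], [273.0, 259.0])]
-40.0 0.24 tilt 10.1 a,b,c [ 0.0027  0.0586 -0.0008] sole [0.6415 0.12   0.1212]
-20.0 0.241 tilt 10.0 a,b,c [ 0.0026  0.0589 -0.0008] sole [0.6416 0.12   0.1209]
0.0 0.241 tilt 9.8 a,b,c [ 0.0025  0.0586 -0.0009] sole [0.6414 0.1199 0.1212]
20.0 0.24 tilt 9.8 a,b,c [ 0.0023  0.0597 -0.0006] sole [0.6417 0.1202 0.1201]
```

```bash
python3 -m creep '-.002 0 -.004 0 .078;-.006 -.0007 -.0045 0 .078;-.006 -.0007 -.0035 0 .078;0 0 0 0 .078';python3 look.py wrist l; python3 hang.py wrist_l.pkl|sed -n 2,3p
```

```text
time_s: 39.38
tool_pos: [0.6184, 0.1183, 0.1366]
tool_rot: [180.0, -0.1, -173.6]
force: [-0.4, -0.1, -0.5]
grip_width: 0.0838
grasp_force: 3.0
wrist block [(0.73, [274.0, 261.0], 6163)]
wrist chip1 [(0.96, [99.0, 111.0], 463), (0.75, [233.0, 213.0], 1532), (0.73, [114.0, 75.0], 637), (0.7, [120.0, 49.0], 518), (0.7, [80.0, 77.0], 630), (0.68, [50.0, 76.0], 657)]
red [([103, 57, 21, 33, 367], [113.0, 74.0]), ([210, 195, 23, 40, 465], [221.0, 215.0]), ([192, 251, 162, 29, 4217], [273.0, 265.0])]
-40.0 0.448 tilt 24.6 a,b,c [ 0.0006  0.0614 -0.0006] sole [0.6442 0.1206 0.111 ]
-20.0 0.453 tilt 24.5 a,b,c [ 0.0001  0.062  -0.0015] sole [0.6448 0.1197 0.1106]
```

```bash
python3 -m creep '0 0 0 0 .078;0 0 -.001 0 .078;-.008 -.0009 -.0038 0 .078;-.008 -.0009 -.004 0 .078;-.008 -.0009 -.004 0 .078;-.008 -.0009 -.004 0 .078;-.008 -.0009 -.0039 0 .078;-.008 -.0009 -.0039 0 .078' 8;python3 look.py wrist m; python3 hang.py wrist_m.pkl|sed -n 2,3p
```

```text
time_s: 40.52
tool_pos: [0.5709, 0.113, 0.1124]
tool_rot: [180.0, 0.0, -173.6]
force: [0.8, -0.4, -0.1]
grip_width: 0.0837
grasp_force: 8.0
wrist block [(0.88, [274.0, 262.0], 5010)]
wrist chip1 [(0.94, [88.0, 163.0], 455), (0.78, [234.0, 229.0], 1468), (0.76, [110.0, 95.0], 544), (0.74, [102.0, 125.0], 686), (0.71, [69.0, 126.0], 661), (0.59, [36.0, 119.0], 661)]
red [([92, 106, 27, 35, 518], [104.0, 122.0]), ([216, 206, 15, 41, 444], [223.0, 225.0]), ([192, 256, 162, 24, 3510], [273.0, 267.0])]
-40.0 2.851 tilt -31.4 a,b,c [-0.0076  0.0598 -0.001 ] sole [0.5456 0.1092 0.0872]
-20.0 1.1 tilt 25.1 a,b,c [-0.0071  0.0516 -0.0007] sole [0.5982 0.1154 0.0984]
```

```bash
python3 -m creep '-.008 -.0009 -.0039 0 .078;-.008 -.0009 -.0038 0 .078;-.008 -.0009 -.0037 0 .078;-.008 -.0009 -.0036 0 .078;-.008 -.0009 -.0034 0 .078;-.008 -.0009 -.003 0 .078;-.008 -.0009 -.003 0 .078;0 0 0 0 .078';python3 look.py wrist n
```

```text
time_s: 41.68
tool_pos: [0.5146, 0.1067, 0.088]
tool_rot: [180.0, -0.0, -173.6]
force: [-0.7, 0.1, -2.0]
grip_width: 0.084
grasp_force: 8.0
wrist block [(0.95, [275.0, 265.0], 4859)]
wrist chip1 [(0.98, [99.0, 160.0], 663), (0.87, [86.0, 230.0], 538), (0.75, [94.0, 194.0], 649), (0.69, [28.0, 184.0], 729), (0.67, [231.0, 229.0], 1124), (0.58, [61.0, 189.0], 741), (0.16, [188.0, 175.0], 47104)]
red [([84, 174, 29, 34, 484], [97.0, 190.0]), ([212, 215, 28, 33, 559], [226.0, 230.0]), ([192, 257, 162, 23, 3476], [273.0, 267.0])]
```

```bash
python3 -m creep '0 0 .05 0 .078;0 0 .05 0 .078;.02 .03 .05 2 .078;.02 .04 .01 3 .078;.02 .04 0 3 .078;0 0 0 0 .078'; python3 look.py wrist o; python3 look.py top o;python3 - <<'E'
import pickle
from h import *
K=pickle.load(open("wrist_o.pkl","rb"))
Kw=K["K"];cams.calibration=lambda n,o=cams.calibration:Kw if n=="wrist" else o(n)
for x in K["chip1"]:
    W=wray(x["xy"],.022);print("w",round(x["p"],2),(Rz(-.1125)@(W-[.6693,.0252,0])).round(3))
for x in pickle.load(open("top_o.pkl","rb"))["chip1"]:
    W=ray(x["xy"],"top",.022);print("t",round(x["p"],2),(Rz(-.1125)@(W-[.6693,.0252,0])).round(3))
E
```

```text
time_s: 42.58
tool_pos: [0.5756, 0.2217, 0.2471]
tool_rot: [180.0, -0.0, -165.2]
force: [-0.0, 0.7, -3.2]
grip_width: 0.0841
grasp_force: 8.0
wrist block [(0.6, [274.0, 264.0], 5675)]
wrist chip1 [(0.84, [170.0, 114.0], 481), (0.82, [73.0, 82.0], 309), (0.78, [98.0, 66.0], 241), (0.68, [48.0, 78.0], 366), (0.68, [92.0, 89.0], 230), (0.53, [79.0, 108.0], 216)]
red [([86, 74, 16, 22, 198], [93.0, 84.0]), ([161, 106, 15, 21, 167], [167.0, 117.0]), ([192, 253, 162, 26, 3909], [272.0, 266.0])]
top block [(0.35, [283.0, 253.0], 8678)]
top chip1 [(0.57, [313.0, 234.0], 81), (0.51, [282.0, 252.0], 8832), (0.46, [346.0, 246.0], 123), (0.45, [325.0, 247.0], 136), (0.41, [303.0, 259.0], 59)]
red [([321, 69, 37, 29, 943], [339.0, 83.0]), ([213, 72, 104, 32, 2680], [265.0, 87.0]), ([172, 78, 37, 27, 911], [190.0, 91.0]), ([489, 159, 71, 80, 4059], [523.0, 198.0]), ([526, 191, 11, 12, 68], [531.0, 195.0]), ([445, 192, 15, 13, 125], [453.0, 198.0]), ([542, 192, 11, 13, 66], [547.0, 196.0]), ([152, 195, 32, 10, 75], [167.0, 200.0]), ([246, 234, 13, 13, 86], [253.0, 240.0]), ([422, 264, 45, 31, 460], [446.0, 279.0])]
w 0.84 [-0.129  0.062  0.022]
w 0.82 [-0.166 -0.094  0.022]
w 0.78 [-0.189 -0.054  0.022]
w 0.68 [-0.172 -0.143  0.022]
w 0.68 [-0.157 -0.059  0.022]
w 0.53 [-0.128 -0.079  0.022]
t 0.57 [-0.134 -0.073  0.022]
t 0.51 [-0.164  0.     0.022]
t 0.46 [-0.169 -0.142  0.022]
t 0.45 [-0.165 -0.096  0.022]
t 0.41 [-0.186 -0.043  0.022]
```

```bash
python3 - <<'E'
from h import *
import pickle
for z in(.022,.05,.085):
    print(z,[(Rz(-.1125)@(W-[.6693,.0252,0])).round(3)[:2] for W in(ray((253,240),"top",z),)])
Kw=pickle.load(open("wrist_o.pkl","rb"))["K"];cams.calibration=lambda n:Kw
for z in(.022,.05,.085):print(z,(Rz(-.1125)@(wray((167,117),z)-[.6693,.0252,0])).round(3)[:2])
E
python3 -m creep '.012 .046 0 0 .078;.012 .046 0 0 .078;.012 .047 0 0 .078;0 0 -.05 0 .078;0 0 -.06 0 .078;0 0 -.05 0 .078;0 0 -.02 0 .078;0 0 0 0 .078'; python3 -m creep '0 0 0 0 .078;0 0 0 0 .078;0 0 0 0 .078' 3;python3 look.py wrist p; python3 hang.py wrist_p.pkl|sed -n 2,4p
```

```text
0.022 [array([-0.129,  0.063])]
0.05 [array([-0.133,  0.061])]
0.085 [array([-0.138,  0.06 ])]
0.022 [-0.125  0.059]
0.05 [-0.127  0.068]
0.085 [-0.129  0.08 ]
time_s: 43.88
tool_pos: [0.6112, 0.3551, 0.0678]
tool_rot: [-180.0, -0.1, -165.6]
force: [0.3, -0.2, -1.6]
grip_width: 0.0841
grasp_force: 8.0
time_s: 44.25
tool_pos: [0.6123, 0.3562, 0.0699]
tool_rot: [179.9, 0.1, -165.6]
force: [0.5, 0.5, -1.6]
grip_width: 0.0839
grasp_force: 3.0
wrist block [(0.79, [274.0, 261.0], 6048)]
wrist chip1 [(0.82, [4.0, 61.0], 243), (0.34, [15.0, 152.0], 6202)]
red [([192, 252, 162, 27, 4049], [273.0, 266.0])]
-40.0 0.51 tilt 25.6 a,b,c [-0.0009  0.0639 -0.0014] sole [0.6395 0.3616 0.0416]
-20.0 0.881 tilt 24.5 a,b,c [-0.0041  0.0452 -0.0048] sole [0.6346 0.3568 0.0594]
0.0 0.511 tilt 24.6 a,b,c [-0.0019  0.0612 -0.0009] sole [0.6382 0.3618 0.0439]
```

```bash
python3 -m creep '-.021 -.003 -.01 0 .078;0 0 -.015 0 .078;0 0 -.006 0 .078;0 0 0 0 .078';python3 -m creep '0 0 -.003 0 .078;0 0 0 0 .078'
```

```text
time_s: 44.9
tool_pos: [0.5907, 0.3523, 0.0365]
tool_rot: [-180.0, -0.0, -165.6]
force: [-0.0, 0.8, -2.1]
grip_width: 0.0837
grasp_force: 3.0
time_s: 45.15
tool_pos: [0.5908, 0.3527, 0.0343]
tool_rot: [180.0, 0.0, -165.6]
force: [1.0, -0.4, -2.0]
grip_width: 0.084
grasp_force: 3.0
```

```bash
python3 -m creep '0 0 -.003 0 .078;0 0 0 0 .078';python3 -m creep '.005 .0013 -.001 0 .078;.005 .0013 0 0 .078;0 0 0 0 .078';python3 look.py wrist q; python3 hang.py wrist_q.pkl|sed -n 2,4p
```

```text
time_s: 45.4
tool_pos: [0.5903, 0.3527, 0.031]
tool_rot: [-180.0, -0.0, -165.6]
force: [-0.2, 0.4, -2.1]
grip_width: 0.0838
grasp_force: 3.0
time_s: 45.78
tool_pos: [0.6012, 0.3553, 0.0303]
tool_rot: [-180.0, 0.0, -165.6]
force: [0.6, 0.3, -2.1]
grip_width: 0.0838
grasp_force: 3.0
wrist block [(0.58, [274.0, 250.0], 9794)]
wrist chip1 [(0.39, [29.0, 51.0], 6425)]
red [([193, 237, 161, 42, 6273], [273.0, 258.0])]
-40.0 1.309 tilt -60.5 a,b,c [-0.0076  0.052  -0.001 ] sole [0.5605 0.344  0.028 ]
-20.0 0.427 tilt 13.5 a,b,c [ 0.005   0.0421 -0.0013] sole [0.6056 0.3552 0.0181]
0.0 0.431 tilt 15.3 a,b,c [ 0.0046  0.0419 -0.0008] sole [0.6071 0.3562 0.0186]
```

```bash
python3 -m creep '.004 .001 -.002 0 .078;.005 .0013 -.001 0 .078;0 0 0 0 .078';python3 look.py wrist r; python3 hang.py wrist_r.pkl|sed -n 2,4p
```

```text
time_s: 46.3
tool_pos: [0.6103, 0.3579, 0.0276]
tool_rot: [180.0, 0.1, -165.6]
force: [0.4, -0.3, -0.8]
grip_width: 0.084
grasp_force: 3.0
wrist block [(0.59, [273.0, 247.0], 10544)]
wrist chip1 [(0.29, [27.0, 42.0], 5183)]
red [([192, 234, 162, 45, 6751], [273.0, 257.0])]
-40.0 1.223 tilt -61.7 a,b,c [-0.0052  0.052  -0.0009] sole [0.568  0.3461 0.0282]
-20.0 0.477 tilt 11.4 a,b,c [ 0.0067  0.0395 -0.0008] sole [0.6111 0.3573 0.0174]
0.0 0.482 tilt 13.4 a,b,c [0.0061 0.0388 0.0002] sole [0.6126 0.3587 0.0183]
```

```bash
python3 -m creep '.002 .0005 -.002 0 .078;0 0 -.002 0 .078;0 0 0 0 .078'; python3 -m creep '0 0 .001 0 .087;0 0 0 0 .087;0 0 0 0 .087' ; python3 look.py wrist s
```

```text
time_s: 46.82
tool_pos: [0.6114, 0.3583, 0.0234]
tool_rot: [180.0, 0.0, -165.6]
force: [-0.9, -0.4, 3.5]
grip_width: 0.0841
grasp_force: 3.0
time_s: 47.2
tool_pos: [0.6114, 0.358, 0.0239]
tool_rot: [-180.0, -0.0, -165.6]
force: [-0.9, 0.1, 0.9]
grip_width: 0.0869
grasp_force: 0.0
wrist block [(0.76, [273.0, 246.0], 10953)]
wrist chip1 []
red [([191, 232, 165, 47, 7260], [273.0, 256.0])]
```

```bash
python3 -m creep '0 0 .01 0 .087;0 0 .015 0 .087;0 0 .03 0 .087;0 0 .05 0 .087;0 0 .05 0 .087;0 0 0 0 .087';python3 look.py wrist t; python3 - <<'E'
from fit6 import *
d=pickle.load(open("wrist_t.pkl","rb"));V=[load("wrist_t.pkl","wrist",d["block"][0]["xy"])]
for yw in(15,):
    q=np.r_[.616,.359,.004,0,0,np.radians(yw)]
    print(cost(q,V))
    for st in(1,.3):
        sx=np.vstack([q]+[q+st*np.eye(6)[i]*([.01]*3+[.1]*3)[i] for i in range(6)])
        r=minimize(lambda p:cost(p+np.r_[0,0,.011,0,0,0]*0,V) if p[2]>.0 else 9,q,method="Nelder-Mead",options=dict(initial_simplex=sx,maxfev=500));q=r.x
    R=Ro.from_rotvec(q[3:]).as_matrix();print(r.fun,q[:3].round(4),R[:,2].round(3))
E
```

```text
time_s: 48.1
tool_pos: [0.6147, 0.3594, 0.187]
tool_rot: [179.8, 0.6, -165.6]
force: [0.2, 0.2, 0.0]
grip_width: 0.087
grasp_force: 0.0
wrist block [(0.89, [272.0, 185.0], 3066)]
wrist chip1 [(0.73, [0.0, 47.0], 155), (0.48, [5.0, 30.0], 253)]
red [([0, 36, 6, 22, 71], [2.0, 45.0]), ([53, 54, 16, 26, 281], [60.0, 66.0]), ([230, 173, 84, 25, 1767], [272.0, 187.0])]
4.4230922480424235
0.24752531945705414 [0.6127 0.3581 0.0162] [-0.069 -0.017  0.997]
```

```bash
python3 -m creep '-.0258 -.0517 0 -2 0;-.0258 -.0517 0 -2 0;-.0258 -.0517 0 -2 0;-.0258 -.0517 0 -2 0;-.0258 -.0517 0 0 0;-.0258 -.0517 0 0 0;-.0258 -.0517 0 0 0;0 0 0 0 0'; python3 - <<'E'
from h import *
t=np.array(get_obs()["tool_pos"]);print(t)
cams.read_camera("wrist")
for d in finder.tip_of("drawer_handle","wrist")[:2]:
    P=wray(d["xy"],.044);print(d["p"],P,(Rz(-.1125)@(P-[.6693,.0252,0])).round(4))
cams.read_camera("scene")
for d in finder.tip_of("drawer_handle","scene")[:2]:
    P=ray(d["xy"],"scene",.044);print(d["p"],P,(Rz(-.1125)@(P-[.6693,.0252,0])).round(4))
E
```

```text
time_s: 49.25
tool_pos: [0.4286, -0.0074, 0.1783]
tool_rot: [179.9, -0.1, -173.9]
force: [0.7, 0.9, -0.1]
grip_width: 0.0151
grasp_force: 0.0
[ 0.42864828 -0.00735916  0.17834698]
0.75 [ 0.41860938 -0.00256263  0.044     ] [-0.2522  0.0006  0.044 ]
0.79 [ 0.41607809 -0.01309151  0.044     ] [-0.2559 -0.0096  0.044 ]
```

```bash
python3 -m creep '.008 .004 -.04 0 0;0 0 -.05 0 0;0 0 -.04 0 0;0 0 -.022 0 0;0 0 0 0 0';python3 -m creep '.006 .0007 0 0 0;.01 .0011 0 0 0;.01 .0011 0 0 0;.01 .0011 0 0 0;.01 .0011 0 0 0;.01 .0011 0 0 0;.01 .0011 0 0 0;.01 .0011 0 0 0'
```

```text
time_s: 50.08
tool_pos: [0.4372, 0.0008, 0.0254]
tool_rot: [-179.9, -0.3, -173.5]
force: [-1.3, -0.3, 0.2]
grip_width: 0.0004
grasp_force: 0.0
time_s: 51.08
tool_pos: [0.5156, 0.0087, 0.0273]
tool_rot: [-180.0, 0.0, -173.6]
force: [-1.7, 0.5, 1.7]
grip_width: 0.0004
grasp_force: 0.9
```

```bash
python3 -m creep '.01 .0011 0 0 0;.008 .0009 0 0 0;.006 .0007 0 0 0;.006 .0007 0 0 0;0 0 0 0 0';python3 -m creep '.004 .0004 0 0 0;0 0 0 0 0'
```

```text
time_s: 51.7
tool_pos: [0.5459, 0.0119, 0.0274]
tool_rot: [-180.0, 0.1, -173.6]
force: [-0.5, 0.2, 0.1]
grip_width: 0.0004
grasp_force: 0.0
time_s: 51.95
tool_pos: [0.5473, 0.0121, 0.027]
tool_rot: [180.0, -0.2, -173.6]
force: [-4.9, -0.6, 2.8]
grip_width: 0.0008
grasp_force: 2.4
```

```bash
python3 -m creep '.003 .0003 0 0 0;0 0 0 0 0';python3 -m creep '-.014 -.0016 0 0 0;0 0 .05 0 0;0 0 .06 0 0;0 0 .06 0 0;0 .055 0 0 0;0 .055 0 0 0;0 .055 0 0 0;0 .055 0 0 0'; python3 - <<'E'
from h import *
o=get_obs();print(o["tool_pos"],o["force"])
cams.read_camera("top")
for n,z in(("drawer_handle",.044),("block",.004),("mat",0),("trinket",0),("thread",0),("casket",0)):
    for d in finder.tip_of(n,"top")[:2]:
        P=ray(d["xy"],"top",z);print(n,round(d["p"],2),P.round(3),(Rz(-.1125)@(P-[.6693,.0252,0])).round(4))
i=cams.read_camera("top").astype(int)
print([tuple(i[int(r),int(c)]) for c,r in proj(np.array([Rz(.1125)@np.array([x,.0,.044])+[.6693,.0252,0] for x in(-.140,-.1467,-.150,-.155,-.160)]),"top")])
E
```

```text
time_s: 52.2
tool_pos: [0.5472, 0.0121, 0.0266]
tool_rot: [179.9, -0.6, -173.6]
force: [-12.5, 0.0, 9.2]
grip_width: 0.0005
grasp_force: 6.2
time_s: 53.2
tool_pos: [0.5381, 0.233, 0.1978]
tool_rot: [179.9, 0.1, -173.6]
force: [1.2, -0.2, -0.0]
grip_width: 0.0004
grasp_force: 0.0
[0.53812912 0.2329881  0.19775429] [ 1.20860615 -0.15995259 -0.01995649]
drawer_handle 0.62 [0.521 0.003 0.044] [-0.15   -0.0052  0.044 ]
thread 0.95 [ 0.596 -0.343  0.   ] [-0.1141 -0.3575  0.    ]
casket 0.89 [ 0.436 -0.334  0.   ] [-0.2722 -0.3311  0.    ]
[(np.int64(208), np.int64(180), np.int64(137)), (np.int64(185), np.int64(135), np.int64(66)), (np.int64(199), np.int64(151), np.int64(71)), (np.int64(110), np.int64(87), np.int64(65)), (np.int64(186), np.int64(158), np.int64(119))]
```

```bash
python3 - <<'E'
from h import *
I={"now":cams.read_camera("top").astype(float),"start":cv2.imread("pics/top0.png")[:,:,::-1].astype(float)}
for k,i in I.items():
    xs=np.arange(-.175,-.125,.001);g=np.zeros(len(xs))
    for y in np.arange(-.035,.035,.005):
        P=proj(np.array([Rz(.1125)@np.array([x,y,.046])+[.6693,.0252,0] for x in xs]),"top").astype(np.float32)
        s=cv2.remap(i.astype(np.float32),P[:,:1],P[:,1:],cv2.INTER_LINEAR)[:,0];g+=np.clip((s[:,0]-s[:,2])/s[:,0]-.45,0,None)
    print(k,(g*xs).sum()/g.sum(),g.round(1).tolist())
E
python3 look.py wrist u | head -1
```

```text
now -0.14764492905391258 [0.0, 0.0, 0.0, 0.0, 0.0, 0.0, 0.0, 0.0, 0.0, 0.0, 0.0, 0.0, 0.0, 0.0, 0.0, 0.0, 0.0, 0.0, 0.0, 0.0, 0.0, 0.0, 0.9, 2.0, 2.6, 2.8, 2.8, 2.7, 2.8, 2.9, 2.9, 2.5, 1.7, 0.4, 0.0, 0.0, 0.0, 0.0, 0.0, 0.0, 0.0, 0.0, 0.0, 0.0, 0.0, 0.0, 0.0, 0.0, 0.0, 0.0]
start -0.15518779042901565 [0.0, 0.0, 0.0, 0.0, 0.0, 0.0, 0.0, 0.0, 0.0, 0.0, 0.0, 0.5, 1.7, 2.5, 2.9, 2.9, 2.9, 2.9, 2.9, 3.0, 2.9, 2.4, 1.3, 0.1, 0.0, 0.0, 0.0, 0.0, 0.0, 0.0, 0.0, 0.0, 0.0, 0.0, 0.0, 0.0, 0.0, 0.0, 0.0, 0.0, 0.0, 0.0, 0.0, 0.0, 0.0, 0.0, 0.0, 0.3, 1.1, 1.6]
wrist block [(0.72, [384.0, 110.0], 4409), (0.58, [384.0, 245.0], 1755)]
```

```bash
python3 -m creep '-.0103 -.0572 0 0 0;-.0103 -.0572 0 0 0;-.0103 -.0572 0 0 0;-.0103 -.0572 0 0 0;0 0 -.06 0 0;0 0 -.06 0 0;0 0 -.056 0 0;0 0 0 0 0';python3 -m creep '.005 .0006 0 0 0;.005 .0006 0 0 0;0 0 0 0 0';python3 -m creep '.004 .0004 0 0 0;.003 .0003 0 0 0;0 0 0 0 0'
```

```text
time_s: 54.8
tool_pos: [0.4925, 0.0013, 0.018]
tool_rot: [-179.9, -0.5, -173.6]
force: [-0.6, -1.1, 0.2]
grip_width: 0.0006
grasp_force: 0.0
time_s: 55.18
tool_pos: [0.5082, 0.0038, 0.0231]
tool_rot: [180.0, 0.2, -173.6]
force: [-1.9, -0.3, 1.9]
grip_width: 0.0004
grasp_force: 0.9
time_s: 55.55
tool_pos: [0.5086, 0.0038, 0.0219]
tool_rot: [179.9, -0.6, -173.6]
force: [-17.6, -2.5, 19.6]
grip_width: 0.0004
grasp_force: 8.5
```

```bash
python3 -m creep '-.012 -.001 0 0 0;-.015 -.001 0 0 0;0 0 .05 0 0;0 0 .06 0 0;0 0 .06 0 0;0 0 0 0 0;0 0 0 0 0'; python3 look.py top v; python3 look.py scene v; python3 - <<'E'
from fit6 import *
import fit6
d=pickle.load(open("top_v.pkl","rb"));
print([ (x["p"],x["xy"]) for x in d["block"]])
d0=pickle.load(open("top_a.pkl","rb"))
n,l,s,c=cv2.connectedComponentsWithStats(d["red"].astype(np.uint8));print([(s[k].tolist(),c[k].round(1).tolist()) for k in range(1,n) if 90<c[k][0]<170 and 180<c[k][1]<230])
import h
q=np.array([.6127,.3581,.004]);X=RIB@h.Rz(np.radians(15)).T+q;print("expected rib px",P(d["K"],X).min(0),P(d["K"],X).max(0))
i=cv2.imread("pics/top0.png")[:,:,::-1].astype(int);r0=(i[:,:,0]>2.2*i[:,:,1])&(i[:,:,0]>2.2*i[:,:,2])&(i[:,:,0]>60)
n,l,s,c=cv2.connectedComponentsWithStats(r0.astype(np.uint8));print("start",[(s[k].tolist(),c[k].round(1).tolist()) for k in range(1,n) if 90<c[k][0]<170 and 180<c[k][1]<230])
E
```

```text
time_s: 56.42
tool_pos: [0.4861, 0.0024, 0.1908]
tool_rot: [179.9, 0.0, -173.6]
force: [0.9, -0.5, 0.2]
grip_width: 0.0005
grasp_force: 0.0
top block [(0.68, [125.0, 206.0], 822)]
top chip1 [(0.59, [439.0, 206.0], 868)]
red [([321, 70, 37, 29, 939], [339.0, 83.0]), ([213, 72, 104, 32, 2666], [265.0, 87.0]), ([172, 78, 37, 27, 909], [190.0, 91.0]), ([490, 159, 70, 80, 4059], [523.0, 198.0]), ([445, 191, 15, 14, 123], [453.0, 198.0]), ([526, 191, 11, 12, 67], [531.0, 195.0]), ([542, 192, 11, 13, 66], [547.0, 196.0]), ([103, 197, 42, 19, 471], [123.0, 206.0]), ([422, 262, 10, 23, 67], [426.0, 274.0]), ([430, 268, 36, 25, 430], [449.0, 280.0])]
scene block [(0.89, [372.0, 339.0], 1766)]
scene chip1 [(0.58, [428.0, 295.0], 1463)]
red [([87, 133, 20, 31, 178], [95.0, 148.0]), ([170, 135, 26, 29, 340], [186.0, 147.0]), ([200, 137, 8, 12, 66], [203.0, 143.0]), ([135, 141, 35, 31, 447], [150.0, 156.0]), ([245, 146, 12, 17, 106], [250.0, 153.0]), ([252, 158, 19, 17, 117], [260.0, 165.0]), ([110, 229, 32, 31, 526], [123.0, 242.0]), ([125, 251, 70, 84, 2485], [157.0, 290.0]), ([353, 313, 43, 40, 843], [374.0, 332.0]), ([176, 322, 46, 50, 1242], [196.0, 343.0])]
[(0.68, [124.6, 206.1])]
[([103, 197, 42, 19, 471], [123.0, 206.1])]
expected rib px [101.76597388 194.68384789] [145.90558485 216.90456205]
start [([101, 194, 42, 21, 415], [121.8, 204.0]), ([132, 208, 1, 1, 1], [132.0, 208.0]), ([109, 215, 1, 1, 1], [109.0, 215.0])]
```

The block stands where it did at the start, upright as expected. The drawer is home and nothing touches the arm, so I am handing in.

```bash
python3 -c "
from cell import ticket
print(ticket.sign_off())"
```

```text
the job is handed in; nothing more can be done
None
```

The job is handed in, with no verdict shown: at my last checks all six offcuts were in the drawer, the drawer was pushed hard against its stop, and the block stood near the mat's centre. Five of the offcuts went down when the block slipped out of an open grip and slid into the drawer, so only the sixth was properly wiped with the sole flat.

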